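# Load a kit carrier with wooden balls and a jar cap

### The job

Load the white kit carrier: move the three loose wooden balls from the black tray into its three empty round wells, one per well, and set the black jar cap from the slanted rest into the large round pocket, rim down and flat on the pocket floor. Leave the drum-shaped wooden piece in the tray and the ball that is already loaded in its well, do not let a ball fall onto the bench, and do not disturb the jar, spray bottle or tape dispenser.

Things in the scene. Friction and masses are not known exactly. Their poses are not given: they have to be found in the camera images.
- carrier: White plastic block fixed to the bench, 134 (x) x 226 (y) x 30 (z) mm. Four round wells, 35 mm wide, 9 mm deep, at (x, y) = (-32, -76), (32, -76), (-32, -12), (32, -12) mm; the last already holds a ball, the others are empty. One large round pocket, 53 mm wide, 9 mm deep, at (0, 64) mm. Origin: centre of its underside, z up. Carrier and tray may swap sides of the bench.
- tray: Black open plastic tray fixed to the bench, 204 x 204 mm outside, walls 6 mm thick, rim 22 mm above the bench, inner floor 6 mm above the bench. Origin: centre of its underside; x and y along its sides.
- pocket (a point): Centre of the mouth of the large cap pocket, level with the carrier's top (30 mm up); the pocket floor lies 9 mm below. In the carrier's frame at x 0, y +64 mm.
- cap: Black plastic screw cap, 46 mm across, 18 mm high, closed on top, hollow below, 20 g. Origin: centre of its open rim; z axis from the rim to the closed top. It starts on the slanted rest, rim against the slope, its z axis 30 degrees from vertical, leaning away from the robot. Seated in the pocket, its rim is 9 mm below the carrier's top and its closed top 9 mm above it.
- rest: Cap rest, fixed: foot 85 x 50 x 6 mm carrying an aluminium plate 28 mm wide, 58 long, 6 thick, sloping at 30 degrees, facing the rest's +x side, away from the robot. The cap's rim centre lies on the plate 38 mm above the bench; two 6 mm pins, 8 mm high, stop the cap at the low end. The cap overhangs the plate by 9 mm each side. Origin: centre of the foot's underside.
- drum: Drum-shaped (cylindrical) wooden piece standing in the tray among the balls, of the same wood, 30 mm across, 32 mm high. Origin: centre of its underside. It must stay in the tray.
- jar: Open clear glass jar, 60 mm across, 85 mm high, standing between carrier and tray beyond the rest. Origin: centre of its underside. Bystander.
- sprayer: White spray bottle, 76 mm across, 210 mm high with its head, at the far side. Origin: centre of its underside. Bystander.
- tape: Tape dispenser with a 90 mm roll of tape standing 95 mm high on a 160 x 56 mm foot, lying along y at the far right. Origin: centre of the underside of the roll's stand. Bystander.
- ball0_center (a point): Centre of a plain wooden ball, 32 mm across, about 16 g. Starts in the tray, its centre 22 mm above the bench. In a well its centre is 7 mm above the carrier's top.
- ball1_center (a point): Centre of a plain wooden ball, 32 mm across, about 16 g. Starts in the tray, its centre 22 mm above the bench. In a well its centre is 7 mm above the carrier's top.
- ball2_center (a point): Centre of a plain wooden ball, 32 mm across, about 16 g. Starts in the tray, its centre 22 mm above the bench. In a well its centre is 7 mm above the carrier's top.
- ball3_center (a point): Centre of a plain wooden ball, 32 mm across, about 16 g. Already loaded in its well.

How it is judged (in metres and radians):
At the end, for the whole second after the job is handed in: Each well holds one ball on its floor, centred within 5 mm; the cap lies rim down in the large pocket, its rim on the floor (within 2.5 mm), centred within 4 mm, level within 0.08 rad; the ball loaded before and the drum are still in their places; all released and at rest (((x of ball0_center in the frame of carrier between -0.037 and -0.027 m and y of ball0_center in the frame of carrier between -0.081 and -0.071 m and z of ball0_center in the frame of carrier between 0.034 and 0.04 m) or (x of ball1_center in the frame of carrier between -0.037 and -0.027 m and y of ball1_center in the frame of carrier between -0.081 and -0.071 m and z of ball1_center in the frame of carrier between 0.034 and 0.04 m) or (x of ball2_center in the frame of carrier between -0.037 and -0.027 m and y of ball2_center in the frame of carrier between -0.081 and -0.071 m and z of ball2_center in the frame of carrier between 0.034 and 0.04 m)) and ((x of ball0_center in the frame of carrier between 0.027 and 0.037 m and y of ball0_center in the frame of carrier between -0.081 and -0.071 m and z of ball0_center in the frame of carrier between 0.034 and 0.04 m) or (x of ball1_center in the frame of carrier between 0.027 and 0.037 m and y of ball1_center in the frame of carrier between -0.081 and -0.071 m and z of ball1_center in the frame of carrier between 0.034 and 0.04 m) or (x of ball2_center in the frame of carrier between 0.027 and 0.037 m and y of ball2_center in the frame of carrier between -0.081 and -0.071 m and z of ball2_center in the frame of carrier between 0.034 and 0.04 m)) and ((x of ball0_center in the frame of carrier between -0.037 and -0.027 m and y of ball0_center in the frame of carrier between -0.017 and -0.007 m and z of ball0_center in the frame of carrier between 0.034 and 0.04 m) or (x of ball1_center in the frame of carrier between -0.037 and -0.027 m and y of ball1_center in the frame of carrier between -0.017 and -0.007 m and z of ball1_center in the frame of carrier between 0.034 and 0.04 m) or (x of ball2_center in the frame of carrier between -0.037 and -0.027 m and y of ball2_center in the frame of carrier between -0.017 and -0.007 m and z of ball2_center in the frame of carrier between 0.034 and 0.04 m)) and x of ball3_center in the frame of carrier between 0.027 and 0.037 m and y of ball3_center in the frame of carrier between -0.017 and -0.007 m and z of ball3_center in the frame of carrier between 0.034 and 0.04 m and horizontal distance between cap and pocket below 0.004 m and z of cap in the frame of carrier between 0.018 and 0.0235 m and angle between cap's own z axis and vertical below 0.08 rad and x of drum in the frame of tray between -0.09 and 0.09 m and y of drum in the frame of tray between -0.09 and 0.09 m and z of drum in the frame of tray below 0.03 m and linear speed of each of ball0, ball1, ball2, ball3, cap, drum below 0.02 m/s and contact force between each of ball0, ball1, ball2, ball3, cap, drum and the fingers below 0.05 N); the robot touches nothing.
It fails at once if a ball falls onto the bench (height (world z) of any of ball0_center, ball1_center, ball2_center, ball3_center below 0.0185 m).
It fails at once if the ball already loaded is moved more than 8 mm (distance of ball3_center from where it was at the start of the episode above 0.008 m).
It fails at once if the jar is moved more than 20 mm or tipped more than 0.3 rad (distance of jar from where it was at the start of the episode above 0.02 m or angle between jar's own z axis and vertical above 0.3 rad).
It fails at once if the spray bottle is moved more than 20 mm or tipped more than 0.3 rad (distance of sprayer from where it was at the start of the episode above 0.02 m or angle between sprayer's own z axis and vertical above 0.3 rad).
It fails at once if the tape dispenser is moved more than 20 mm or tipped more than 0.3 rad (distance of tape from where it was at the start of the episode above 0.02 m or angle between tape's own z axis and vertical above 0.3 rad).
It also fails if it takes over 72 s, if anything falls off the work surface, if the arm or the gripper's body presses on something with over 40 N, if the wrist force passes 120 N, or if a joint passes its speed limit or range.

### The arm

A 6-joint arm with a two-finger parallel gripper is mounted at the origin on the work surface. World frame = base frame: x ahead of the robot, y to its left, z up, the work surface at z = 0. Lengths are in m, angles in degrees, forces in N, time in s.
With the tool pointing down it reaches from about 0.325 to 0.775 m from the base axis. Payload 5.5 kg.
Tool frame: the origin (TCP) lies on the centre line of the jaws, within the pads' length; the fingertips stand 17 mm ahead of it and the grasp point (between the pads) lies 2 mm behind it (robot.tip_reach is the distance from the TCP to the fingertips, in m); z points along the fingers, y is the line along which they close (so a half turn about z gives the same grasp; the last joint's range is limited). The gripper opens to 85 mm and grips with 20 to 120 N. Pads are 22 mm wide; open, the fingers measure 114 mm over their backs; the gripper's body (76 mm by 85 mm) begins 54 mm behind the grasp point. The pads swing forward as they close: fully open they stand 13 mm farther back than shut.
Start: joints at [71.752, 5.22, 70.514, -0, 104.267, -3.249], TCP at [0.155, 0.58, 0.209] pointing down, gripper open.
Joint ranges: [-164.24, 164.24], [-49.07, 125.15], [9.68, 141.18], [-86.29, 266.29], [3.28, 154.24], [-151.56, 151.56]. Speed limits (degrees/s): [147.25, 147.25, 172.46, 180, 180, 180].

### API

Orientations are given as a 3x3 rotation matrix whose columns are the frame's x, y, z axes.
In Python, from plant import robot gives the robot as it stands.
- The arm moves only by the tool play_rows, never from a script. Its argument "deltas" is a list of rows, each an object of numbers: "x", "y", "z": the shift along the tool's x, y, z in units of 40 mm (1.0 is 40 mm); "wx", "wy", "wz": the turn, a rotation vector about the tool's x, y, z in units of 6 degrees (1.0 is 6 degrees); "claw": the closure, from 0 (fully open) to 1 (shut). A call has 1 to 12 rows; each row shifts and turns the commanded pose from where the row before left it, along the tool's axes as they then stand; what a row does not reach is not made up. A row lasts 1/12 s, in which the tool goes at most 41.7 mm and 7.16 degrees, less where a joint would pass 70% of its speed; a pose out of reach is approached as far as the arm can. A call with a number of a shift or a turn outside -1 to 1 is refused whole. A call with a gripper value outside its range is refused whole. The fingers move at their own pace and stop on an object; "squeeze" is the grip in N (left out, the last holds). Time passes only in rows, so rows that do not move let the fingers close. It gives the time, the measured TCP pose, the force, the opening and the grip force at its end, in the units of the state.
- robot.read_state(): the state, without advancing time (a new reading comes with each control period).
- robot.camera(name): name is "side" or "top" or "wrist"; returns a dict with "img" (420x560x3 uint8, blue, green, red), "K" (3x3 intrinsics, pixels), "R" (3x3) and "t" (3): a world point X has camera coordinates R X + t. Camera axes: x right, y down, z forward; pixel columns grow to the right and rows downward; lengths in m; the calibration is good to about 2 mm. A picture is of the moment at which its call begins. There is no depth.
- robot.finish_job(): hands the job in; it is judged then, once.
The state is a dict: "t": time; "q": joint angles; "qvel": joint speeds; "joint_torque": joint torques, N m; "eef_pos": TCP position; "orientation": TCP orientation; "force": force on the tool from outside, world axes, zero at the start; "moment": the same for the moment, N m; "finger_gap": opening from 0.0 (shut) to 1.0 (fully open); "finger_force": force on a finger pad.
Only numpy, scipy, OpenCV 4.12 (cv2) and the standard library are available. Lean on these libraries where they do the work, as an engineer would, in place of code of your own. Each camera call takes 0.05 s, during which the arm holds its last target. There are 200 camera calls.

## Working session

There is one attempt and no reset: what is moved stays moved. The work goes in short steps, Python scripts to look and compute and a tool call to move; the robot and the scene stay as the last step left them, time stands still between calls to the robot, and variables do not carry over. Pictures are saved under pics/ and viewed, at most 10 in all, crops included, and the job is handed in when it is done.

Besides the shell and the picture viewer there is one more tool, called after "Call:" as a command line: name --argument value ..., lists and objects as JSON in quotes. play_rows: Moves the arm, as the interface text tells. Shifts and turns lie within -1 to 1; 1 stands for 40 mm of shift or 6 degrees of turn. Its arguments: {"type":"object","properties":{"deltas":{"type":"array"},"squeeze":{"type":"number"}},"required":["deltas"]}

```bash
ls; mkdir -p pics
python3 - <<'E'
from plant import robot
import cv2,numpy as np
s=robot.read_state();print(s['t'],s['eef_pos'],np.round(s['orientation'],3).tolist(),s['finger_gap'],robot.tip_reach)
for n in ('top','side','wrist'):
    c=robot.camera(n);cv2.imwrite(f'pics/{n}0.png',c['img']);print(n,np.round(c['K'],1).tolist(),np.round(c['R'],4).tolist(),np.round(c['t'],4).tolist())
E
```

```text
pics
0.0 [0.1551779  0.57923033 0.20823303] [[-0.966, 0.259, -0.001], [0.259, 0.966, -0.002], [0.0, -0.002, -1.0]] 0.9950014898736715 0.017
top [[386.8, 0.0, 277.6], [0.0, 386.8, 205.6], [0.0, 0.0, 1.0]] [[0.0015, -0.9998, -0.0208], [-0.9945, 0.0006, -0.1047], [0.1047, 0.0209, -0.9943]] [0.0085, 0.6244, 0.7142]
side [[485.6, 0.0, 277.3], [0.0, 485.6, 198.8], [0.0, 0.0, 1.0]] [[-0.9994, -0.0351, 0.0009], [-0.0222, 0.6132, -0.7896], [0.0272, -0.7892, -0.6136]] [0.623, 0.0482, 1.0131]
wrist [[301.4, 0.0, 282.8], [0.0, 301.4, 211.6], [0.0, 0.0, 1.0]] [[0.259, 0.9659, -0.003], [0.9177, -0.2451, 0.3128], [0.3014, -0.0837, -0.9498]] [-0.5985, -0.0396, 0.3804]
```

View pics/top0.png

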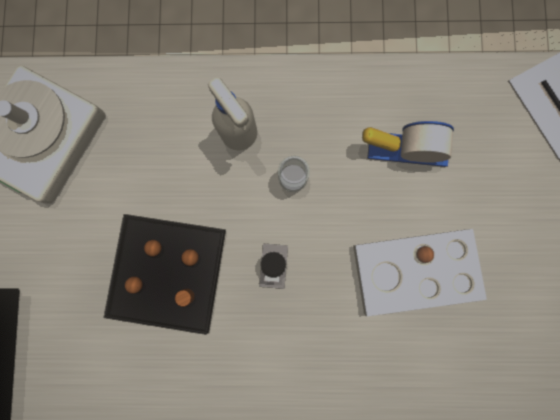

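View pics/side0.png

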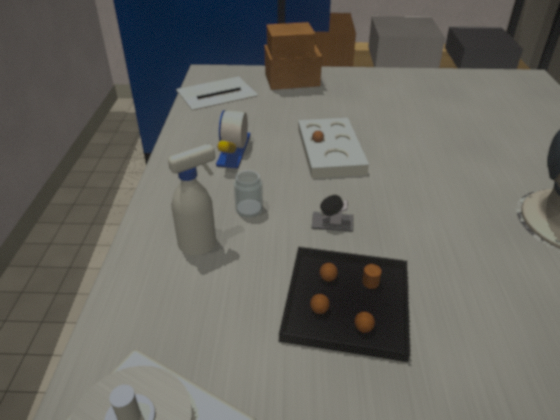

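Top view: the tray is on the left, with four wooden pieces at about (152,248), (190,257), (133,285) and (183,298). The last is the drum, seen at (372,276) in the side view. The cap is at (273,265). The carrier is on the right with its pocket at (386,277), loaded ball at (425,254), and empty wells at (457,249), (430,288) and (463,283).

```bash
cat > h.py <<'E'
import cv2,numpy as np
from plant import robot
from scipy.optimize import least_squares
def P(c): return c['K']@np.c_[c['R'],c['t']]
def proj(c,X):
    X=np.atleast_2d(X); v=(X@c['R'].T+c['t'])@c['K'].T; return v[:,:2]/v[:,2:]
def onplane(c,uv,z):
    uv=np.atleast_2d(uv).astype(float); d=np.c_[uv,np.ones(len(uv))]@np.linalg.inv(c['K']).T@c['R']
    o=-c['R'].T@c['t']; return o+d*((z-o[2])/d[:,2])[:,None]
def tri(c1,p1,c2,p2):
    X=cv2.triangulatePoints(P(c1),P(c2),np.array(p1,float).reshape(2,1),np.array(p2,float).reshape(2,1)).ravel();X=X[:3]/X[3]
    return X,np.linalg.norm(proj(c1,X)-p1),np.linalg.norm(proj(c2,X)-p2)
def blobs(img,lo=(0,110,50),hi=(22,255,255),amin=60):
    m=cv2.inRange(cv2.cvtColor(img,cv2.COLOR_BGR2HSV),lo,hi)
    n,_,s,ce=cv2.connectedComponentsWithStats(cv2.morphologyEx(m,cv2.MORPH_CLOSE,np.ones((3,3))))
    return [(np.round(ce[i],1),s[i,4],s[i,2:4]) for i in range(1,n) if s[i,4]>amin]
def comp(img,seed,tol):
    m=np.zeros((422,562),np.uint8);cv2.floodFill(img.copy(),m,seed,0,(tol,)*3,(tol,)*3,4|cv2.FLOODFILL_MASK_ONLY|cv2.FLOODFILL_FIXED_RANGE|(255<<8))
    return m[1:-1,1:-1]
E
python3 - <<'E'
from h import *
t=robot.camera('top');s=robot.camera('side')
bt=blobs(t['img']);bs=blobs(s['img'])
for n,b in(('t',bt),('s',bs)):
    for x in b: print(n,x)
for a in bt:
    for b in bs:
        X,e,f=tri(t,a[0],s,b[0])
        if e+f<4: print(a[0],b[0],np.round(X,4),round(e+f,1))
g=cv2.cvtColor(t['img'],6)
m=cv2.inRange(t['img'][220:325,345:495],(140,)*3,(255,)*3)
print(np.median(g[240:310,370:470]))
w=np.array([[386.5,277],[425.5,254],[457,249.5],[430,288],[463.5,283]])
print(np.round(onplane(t,w,.03),4).tolist(), np.round(onplane(t,[[273,265]],.055),4),np.round(onplane(t,[[125,216],[224,230],[209,331],[106,319]],.022),3).tolist())
o=np.hstack([cv2.resize(t['img'][225:320,345:495],None,fx=5,fy=5,interpolation=3)]);cv2.imwrite('pics/c.png',o)
E
```

```text
t (array([378.6, 141.8]), np.int32(245), array([37, 23], dtype=int32))
t (array([152.1, 247.6]), np.int32(221), array([17, 16], dtype=int32))
t (array([425.7, 253.9]), np.int32(157), array([14, 15], dtype=int32))
t (array([189.5, 257.1]), np.int32(219), array([16, 17], dtype=int32))
t (array([133. , 284.5]), np.int32(230), array([17, 16], dtype=int32))
t (array([183.8, 297.3]), np.int32(266), array([19, 18], dtype=int32))
s (array([310.4,  51.3]), np.int32(5111), array([107,  75], dtype=int32))
s (array([446.3,  60.1]), np.int32(110), array([13, 17], dtype=int32))
s (array([317.4, 135.8]), np.int32(68), array([9, 9], dtype=int32))
s (array([328.1, 271.2]), np.int32(268), array([19, 19], dtype=int32))
s (array([371.5, 275.2]), np.int32(385), array([19, 26], dtype=int32))
s (array([319.2, 302.9]), np.int32(312), array([19, 21], dtype=int32))
s (array([364.3, 321.1]), np.int32(340), array([21, 22], dtype=int32))
[152.1 247.6] [319.2 302.9] [0.5438 0.2538 0.0218] 0.5
[425.7 253.9] [317.4 135.8] [ 0.5322 -0.2702  0.0364] 0.1
[189.5 257.1] [328.1 271.2] [0.5254 0.1801 0.0214] 0.4
[133.  284.5] [364.3 321.1] [0.4724 0.2886 0.0215] 0.1
[183.8 297.3] [371.5 275.2] [0.449  0.1887 0.0232] 0.4
167.0
[[0.4887, -0.1973, 0.03], [0.532, -0.2721, 0.03], [0.5406, -0.3318, 0.03], [0.4686, -0.2781, 0.03], [0.478, -0.3409, 0.03]] [[0.5118 0.0167 0.055 ]] [[0.605, 0.31, 0.022], [0.578, 0.114, 0.022], [0.386, 0.139, 0.022], [0.407, 0.338, 0.022]]
```

View pics/c.png

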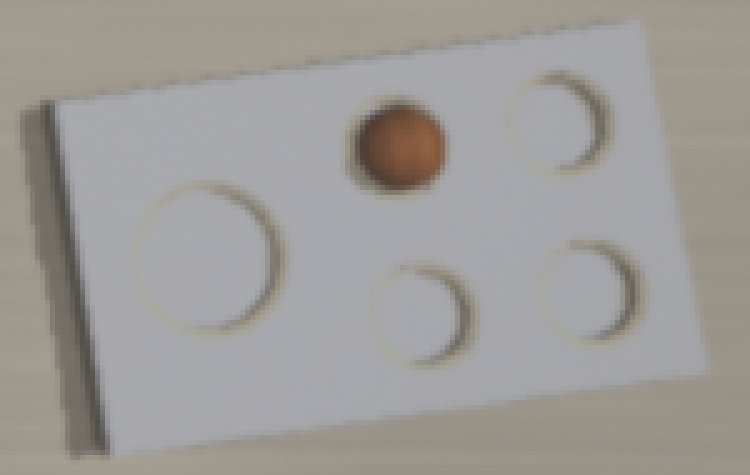

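The crop shows the carrier's rims clearly. In crop pixels the pocket centre is (208,257), the wells are at (558,122), (421,316) and (591,291), and the ball is at (402,146). I'll turn the tool so that its x axis lies along world y.

Call:
play_rows --deltas '[{"wz": 1, "claw": 0.35}, {"wz": 1, "claw": 0.35}, {"wz": 1, "claw": 0.35}, {"wz": 1, "claw": 0.35}, {"wz": 1, "claw": 0.35}, {"wz": 1, "claw": 0.35}, {"wz": 1, "claw": 0.35}, {"wz": 1, "claw": 0.35}, {"wz": 1, "claw": 0.35}, {"wz": 1, "claw": 0.35}, {"wz": 1, "claw": 0.35}, {"wz": 1, "claw": 0.35}]' --squeeze 30

```text
invalid input
```

```bash
cat >> h.py <<'E'
WELLS=np.array([[-.032,-.076],[.032,-.076],[-.032,-.012],[.032,-.012],[0,.064]])
def cw(p,xy): 
    c,s=np.cos(p[2]),np.sin(p[2]); return np.array(p[:2])+np.atleast_2d(xy)@np.array([[c,s],[-s,c]])
def go(target,yaw=0.,N=1):
    """print rotation (units) then shift (units) to reach target with tool y at angle yaw, pointing down"""
    from scipy.spatial.transform import Rotation as Ro
    s=robot.read_state(); y=np.radians(yaw)
    R=np.array([[-np.sin(y),np.cos(y),0],[np.cos(y),np.sin(y),0],[0,0,-1]])
    w=np.degrees(Ro.from_matrix(s['orientation'].T@R).as_rotvec())/6
    d=R.T@(np.array(target)-s['eef_pos'])/.04
    print('rot',np.round(w,2),'shift',np.round(d,3),'at',np.round(s['eef_pos'],4),'t',round(s['t'],2),'gap',round(s['finger_gap'],3))
E
python3 - <<'E'
from h import *
t=robot.camera('top')
f=lambda a:(np.array(a)+.5)/5-.5+[345,225]
pix=f([[558,122],[591,291],[421,316],[208,257],[57,100],[640,18],[707,373],[110,455]])
w=onplane(t,pix,.03)[:,:2]
loc=np.array([[.032,-.076],[-.032,-.076],[-.032,-.012],[0,.064],[.067,.113],[.067,-.113],[-.067,-.113],[-.067,.113]])
r=least_squares(lambda p:(cw(p,loc)-w).ravel(),[.5,-.26,.1])
print('carrier',r.x,np.degrees(r.x[2]),np.round(r.fun*1e3,1).reshape(-1,2).tolist())
print(np.round(cw(r.x,WELLS),4).tolist())
go((.51,.22,.209))
E
```

```text
carrier [ 0.49919239 -0.2603288   0.13822617] 7.919776311797684 [[-0.2, -0.9], [-0.4, -0.4], [0.2, -0.8], [-0.2, -0.2], [0.4, 1.9], [0.1, 0.1], [0.1, -0.3], [0.0, 0.6]]
[[0.478, -0.34], [0.5414, -0.3312], [0.4692, -0.2766], [0.5325, -0.2678], [0.4904, -0.1969]]
rot [-1.00e-02  0.00e+00  1.25e+01] shift [-8.986e+00  8.868e+00 -2.000e-03] at [0.1553 0.5794 0.2089] t 0.3 gap 1.001
```

Call:
play_rows --deltas '[{"x": 0, "y": 0, "z": 0, "wx": 0, "wy": 0, "wz": 1, "claw": 0.35}, {"x": 0, "y": 0, "z": 0, "wx": 0, "wy": 0, "wz": 1, "claw": 0.35}, {"x": 0, "y": 0, "z": 0, "wx": 0, "wy": 0, "wz": 1, "claw": 0.35}, {"x": 0, "y": 0, "z": 0, "wx": 0, "wy": 0, "wz": 1, "claw": 0.35}, {"x": 0, "y": 0, "z": 0, "wx": 0, "wy": 0, "wz": 1, "claw": 0.35}, {"x": 0, "y": 0, "z": 0, "wx": 0, "wy": 0, "wz": 1, "claw": 0.35}, {"x": 0, "y": 0, "z": 0, "wx": 0, "wy": 0, "wz": 1, "claw": 0.35}, {"x": 0, "y": 0, "z": 0, "wx": 0, "wy": 0, "wz": 1, "claw": 0.35}, {"x": 0, "y": 0, "z": 0, "wx": 0, "wy": 0, "wz": 1, "claw": 0.35}, {"x": 0, "y": 0, "z": 0, "wx": 0, "wy": 0, "wz": 1, "claw": 0.35}, {"x": 0, "y": 0, "z": 0, "wx": 0, "wy": 0, "wz": 1, "claw": 0.35}, {"x": 0, "y": 0, "z": 0, "wx": 0, "wy": 0, "wz": 1, "claw": 0.35}]' --squeeze 30

```text
t: 1.3
eef_pos: [0.1553, 0.5795, 0.2092]
orientation: [[-0.047, 0.999, -0.0], [0.999, 0.047, -0.0], [-0.0, -0.0, -1.0]]
force: [0.9, 0.2, -0.7]
finger_gap: 0.647
finger_force: 0.0
```

Call:
play_rows --deltas '[{"x": -0.72, "y": 0.72, "z": 0, "wx": 0, "wy": 0, "wz": 0.5, "claw": 0.35}, {"x": -0.72, "y": 0.72, "z": 0, "wx": 0, "wy": 0, "wz": 0, "claw": 0.35}, {"x": -0.72, "y": 0.72, "z": 0, "wx": 0, "wy": 0, "wz": 0, "claw": 0.35}, {"x": -0.72, "y": 0.72, "z": 0, "wx": 0, "wy": 0, "wz": 0, "claw": 0.35}, {"x": -0.72, "y": 0.72, "z": 0, "wx": 0, "wy": 0, "wz": 0, "claw": 0.35}, {"x": -0.72, "y": 0.72, "z": 0, "wx": 0, "wy": 0, "wz": 0, "claw": 0.35}, {"x": -0.72, "y": 0.72, "z": 0, "wx": 0, "wy": 0, "wz": 0, "claw": 0.35}, {"x": -0.72, "y": 0.72, "z": 0, "wx": 0, "wy": 0, "wz": 0, "claw": 0.35}, {"x": -0.72, "y": 0.72, "z": 0, "wx": 0, "wy": 0, "wz": 0, "claw": 0.35}, {"x": -0.72, "y": 0.72, "z": 0, "wx": 0, "wy": 0, "wz": 0, "claw": 0.35}, {"x": -0.72, "y": 0.72, "z": 0, "wx": 0, "wy": 0, "wz": 0, "claw": 0.35}, {"x": 0, "y": 0, "z": 0, "wx": 0, "wy": 0, "wz": 0, "claw": 0.35}]'

```text
t: 2.3
eef_pos: [0.4776, 0.2589, 0.2087]
orientation: [[0.007, 1.0, 0.001], [1.0, -0.007, -0.003], [-0.003, 0.001, -1.0]]
force: [0.1, -0.1, 0.0]
finger_gap: 0.65
finger_force: 0.0
```

Run:
```python
from h import *
c=robot.camera('wrist');cv2.imwrite('pics/w1.png',c['img']);np.savez('w1.npz',**c)
for b in blobs(c['img']): print(b,np.round(onplane(c,b[0],.022),4))
go((.5438,.2538,.033))
```

```text
(array([277.8, 156.9]), np.int32(598), array([27, 28], dtype=int32)) [[0.4712 0.2893 0.022 ]]
(array([337.6, 185.9]), np.int32(573), array([28, 27], dtype=int32)) [[0.5419 0.2545 0.022 ]]
(array([260.1, 238.2]), np.int32(619), array([25, 31], dtype=int32)) [[0.4475 0.1876 0.022 ]]
(array([320.5, 242.9]), np.int32(467), array([24, 25], dtype=int32)) [[0.5239 0.1805 0.022 ]]
rot [-0.    0.01 -0.06] shift [-0.19   1.707  4.394] at [0.4755 0.2614 0.2088] t 2.35 gap 0.65
```

View pics/w1.png

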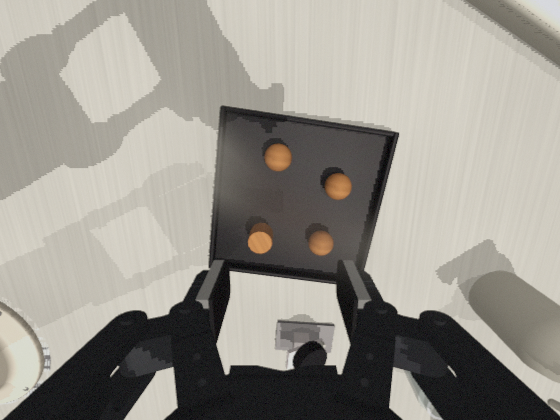

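The wrist view shows the balls at (278,157), (338,186) and (320,243), with the drum at (260,240). The positions agree with the top and side views within about 2 mm. Next I'll grasp ball A.

Call:
play_rows --deltas '[{"x": -0.09, "y": 0.85, "z": 0, "wx": 0, "wy": 0, "wz": 0, "claw": 0.35}, {"x": -0.09, "y": 0.84, "z": 0, "wx": 0, "wy": 0, "wz": 0, "claw": 0.35}, {"x": 0, "y": 0, "z": 0.9, "wx": 0, "wy": 0, "wz": 0, "claw": 0.35}, {"x": 0, "y": 0, "z": 0.9, "wx": 0, "wy": 0, "wz": 0, "claw": 0.35}, {"x": 0, "y": 0, "z": 0.9, "wx": 0, "wy": 0, "wz": 0, "claw": 0.35}, {"x": 0, "y": 0, "z": 0.9, "wx": 0, "wy": 0, "wz": 0, "claw": 0.35}, {"x": 0, "y": 0, "z": 0.5, "wx": 0, "wy": 0, "wz": 0, "claw": 0.35}, {"x": 0, "y": 0, "z": 0, "wx": 0, "wy": 0, "wz": 0, "claw": 0.35}, {"x": 0, "y": 0, "z": 0, "wx": 0, "wy": 0, "wz": 0, "claw": 0.35}]'

```text
t: 3.1
eef_pos: [0.5397, 0.2579, 0.0445]
orientation: [[-0.001, 1.0, -0.003], [1.0, 0.001, -0.001], [-0.001, -0.003, -1.0]]
force: [0.7, 0.4, 0.4]
finger_gap: 0.648
finger_force: 0.0
```

Run:
```python
from h import *
go((.543,.254,.032))
```

```text
rot [-0.03  0.01  0.01] shift [-0.097  0.082  0.312] at [0.5397 0.2579 0.0445] t 3.1 gap 0.648
```

Call:
play_rows --deltas '[{"x": -0.1, "y": 0.08, "z": 0.31, "wx": 0, "wy": 0, "wz": 0, "claw": 0.35}, {"x": 0, "y": 0, "z": 0, "wx": 0, "wy": 0, "wz": 0, "claw": 0.35}, {"x": 0, "y": 0, "z": 0, "wx": 0, "wy": 0, "wz": 0, "claw": 0.9}, {"x": 0, "y": 0, "z": 0, "wx": 0, "wy": 0, "wz": 0, "claw": 0.9}, {"x": 0, "y": 0, "z": 0, "wx": 0, "wy": 0, "wz": 0, "claw": 0.9}, {"x": 0, "y": 0, "z": 0, "wx": 0, "wy": 0, "wz": 0, "claw": 0.9}, {"x": 0, "y": 0, "z": 0, "wx": 0, "wy": 0, "wz": 0, "claw": 0.9}, {"x": 0, "y": 0, "z": -0.4, "wx": 0, "wy": 0, "wz": 0, "claw": 0.9}, {"x": 0, "y": 0, "z": -0.6, "wx": 0, "wy": 0, "wz": 0, "claw": 0.9}, {"x": 0, "y": 0, "z": 0, "wx": 0, "wy": 0, "wz": 0, "claw": 0.9}]' --squeeze 30

```text
t: 3.93
eef_pos: [0.5465, 0.254, 0.0783]
orientation: [[-0.0, 1.0, 0.007], [1.0, 0.0, 0.003], [0.003, 0.007, -1.0]]
force: [1.4, -0.4, 1.2]
finger_gap: 0.1
finger_force: 0.0
```

Run:
```python
from h import *
s=robot.read_state();print(s['finger_force'])
go((.5414,-.3312,.11))
w=robot.camera('wrist');d=robot.camera('side');t=robot.camera('top')
for c in(w,d,t):
    for b in blobs(c['img']):
        print(b[0],b[1],end=';')
    print(proj(c,s['eef_pos']))
cv2.imwrite('pics/s2.png',cv2.resize(np.hstack([d['img'][200:360,240:440],w['img'][180:340,200:400]]),None,fx=2,fy=2))
```

```text
0.0
rot [ 0.07 -0.03  0.  ] shift [-14.63   -0.128  -0.792] at [0.5465 0.254  0.0783] t 3.93 gap 0.1
[181.1 176.1] 1548;[277.8 220.4] 1301;[165.5 295.2] 1741;[[284.54088172 253.06168567]]
[278.1  57.6] 1339;[371.4 275.3] 403;[328.6 273.3] 178;[319.4 303.2] 313;[364.4 321.8] 327;[[319.59827051 279.74352254]]
[379.1 141.9] 252;[152.2 247.5] 221;[425.7 254. ] 154;[189.5 257.1] 219;[133.2 284.8] 218;[183.8 297.3] 266;[[141.33293749 245.87182971]]
```

View pics/s2.png

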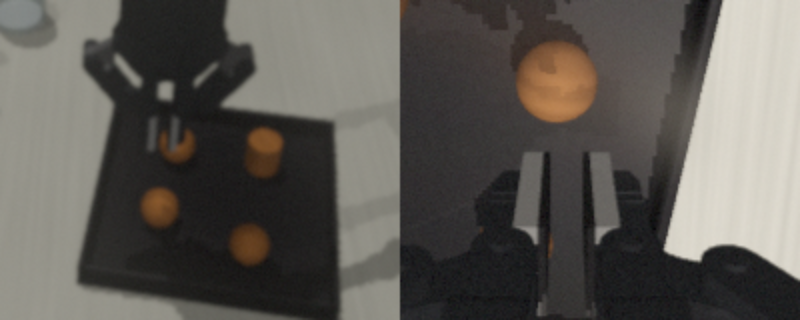

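The grasp missed: the jaws are shut with nothing in them. Ball A has not moved, at (152,248) in the top view and (278,220) in the wrist view. The fingertips probably closed above its equator, so I'll check the lateral alignment.

Run:
```python
from h import *
c=robot.camera('wrist')
for b in blobs(c['img']): print(b,np.round(onplane(c,b[0],.022),4))
z=np.load('w1.npz')
for p,q in(((337.6,185.9),(277.8,220.4)),): print(tri(c,q,z,p), tri(z,p,robot.camera('top'),(152.2,247.5)))
s=robot.read_state()
print(proj(c,s['eef_pos']+s['orientation'][:,2]*.017),proj(c,s['eef_pos']))
go((.543,.254,.026))
```

```text
(array([182.2, 176.1]), np.int32(1610), array([46, 45], dtype=int32)) [[0.4709 0.2895 0.022 ]]
(array([280.9, 221.5]), np.int32(1368), array([41, 42], dtype=int32)) [[0.542  0.2546 0.022 ]]
(array([166. , 296.8]), np.int32(1756), array([50, 53], dtype=int32)) [[0.4469 0.1883 0.022 ]]
(array([275.8, 305. ]), np.int32(80), array([ 5, 23], dtype=int32)) [[0.5376 0.1803 0.022 ]]
(array([0.54025424, 0.25682145, 0.02815823]), np.float64(1.273924049263812), np.float64(0.8028676055438718)) (array([0.54298173, 0.2541673 , 0.01989821]), np.float64(0.6086512824804382), np.float64(0.23058283768694915))
[[283.1961033  241.05014296]] [[283.28964824 252.47623495]]
rot [-0.02  0.01 -0.  ] shift [ 0.028 -0.019  1.142] at [0.5438 0.2529 0.0717] t 4.18 gap 0.098
```

Call:
play_rows --deltas '[{"x": 0, "y": 0, "z": 0, "wx": 0, "wy": 0, "wz": 0, "claw": 0.35}, {"x": 0, "y": 0, "z": 0, "wx": 0, "wy": 0, "wz": 0, "claw": 0.35}, {"x": 0, "y": 0, "z": 0, "wx": 0, "wy": 0, "wz": 0, "claw": 0.35}, {"x": 0, "y": 0, "z": 0, "wx": 0, "wy": 0, "wz": 0, "claw": 0.35}, {"x": 0, "y": 0, "z": 0.5, "wx": 0, "wy": 0, "wz": 0, "claw": 0.35}, {"x": 0, "y": 0, "z": 0.5, "wx": 0, "wy": 0, "wz": 0, "claw": 0.35}, {"x": 0, "y": 0, "z": 0.15, "wx": 0, "wy": 0, "wz": 0, "claw": 0.35}, {"x": 0, "y": 0, "z": 0, "wx": 0, "wy": 0, "wz": 0, "claw": 0.35}, {"x": 0, "y": 0, "z": 0, "wx": 0, "wy": 0, "wz": 0, "claw": 0.35}]'

```text
t: 4.93
eef_pos: [0.5442, 0.2531, 0.0271]
orientation: [[0.0, 1.0, -0.001], [1.0, -0.0, -0.0], [-0.0, -0.001, -1.0]]
force: [0.5, 0.0, 0.9]
finger_gap: 0.646
finger_force: 0.0
```

Run:
```python
from h import *
go((.543,.254,.024))
print(robot.read_state()['force'])
c=robot.camera('side')['img'][225:325,270:395];w=robot.camera('wrist')['img'][180:280,210:335]
o=cv2.resize(np.hstack([c,w]),None,fx=3.2,fy=3.2,interpolation=3);cv2.imwrite('pics/s3.png',cv2.convertScaleAbs(o,alpha=1.6,beta=25))
```

```text
rot [-0.01  0.   -0.  ] shift [ 0.024 -0.031  0.076] at [0.5442 0.2531 0.0271] t 4.93 gap 0.646
[0.52821864 0.0361801  0.88849627]
```

View pics/s3.png

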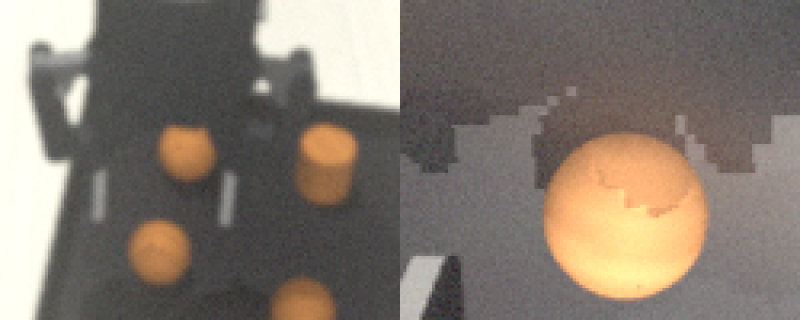

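Run:
```python
from h import *
d=robot.camera('side');w=robot.camera('wrist');s=robot.read_state()
print(tri(d,(341.3,295.6),w,(219.4,260.3)),s['eef_pos'],proj(d,s['eef_pos']),proj(w,s['eef_pos']))
for z in (0,.01,.02):
  for dx in(-.031,):
    X=s['eef_pos']+[dx,.011,-z+.003];print(z,proj(d,X),proj(w,X))
```

```text
(array([0.50944834, 0.25721925, 0.04536123]), np.float64(0.0869438748514727), np.float64(0.6620765767794198)) [0.54519221 0.25342388 0.02857518] [[318.7599196  300.00017509]] [[284.46932989 253.06813085]]
0 [[337.94518996 304.51842104]] [[230.917111  238.1740877]]
0.01 [[337.47760551 308.47504267]] [[233.56557235 231.6676157 ]]
0.02 [[337.01709338 312.37181949]] [[235.95374399 225.80059717]]
```

Triangulating the visible fingertip gives z of about 0.045 with the TCP at 0.028, so the tips stand higher than the text says. I'll go down in small steps and watch the force.

Call:
play_rows --deltas '[{"x": 0.02, "y": -0.05, "z": 0.1, "wx": 0, "wy": 0, "wz": 0, "claw": 0.35}, {"x": 0, "y": 0, "z": 0.1, "wx": 0, "wy": 0, "wz": 0, "claw": 0.35}, {"x": 0, "y": 0, "z": 0, "wx": 0, "wy": 0, "wz": 0, "claw": 0.35}, {"x": 0, "y": 0, "z": 0, "wx": 0, "wy": 0, "wz": 0, "claw": 0.35}]'

```text
t: 5.47
eef_pos: [0.542, 0.2538, 0.0184]
orientation: [[-0.0, 1.0, -0.001], [1.0, 0.0, -0.0], [-0.0, -0.001, -1.0]]
force: [-0.3, 0.1, -0.4]
finger_gap: 0.651
finger_force: 0.0
```

Call:
play_rows --deltas '[{"x": 0, "y": 0, "z": 0.1, "wx": 0, "wy": 0, "wz": 0, "claw": 0.35}, {"x": 0, "y": 0, "z": 0, "wx": 0, "wy": 0, "wz": 0, "claw": 0.35}, {"x": 0, "y": 0, "z": 0, "wx": 0, "wy": 0, "wz": 0, "claw": 0.35}]'

```text
t: 5.72
eef_pos: [0.5422, 0.2538, 0.0146]
orientation: [[0.0, 1.0, -0.001], [1.0, -0.0, -0.0], [-0.0, -0.001, -1.0]]
force: [0.6, 0.4, -0.3]
finger_gap: 0.65
finger_force: 0.0
```

Run:
```python
from h import *
go((.543,.254,.018))
d=robot.camera('side');w=robot.camera('wrist')
o=cv2.resize(np.hstack([d['img'][240:340,270:395],w['img'][180:280,200:370]]),None,fx=2.7,fy=2.7,interpolation=3);cv2.imwrite('pics/s4.png',cv2.convertScaleAbs(o,alpha=2.2,beta=25))
```

```text
rot [-0.01  0.   -0.  ] shift [ 0.005  0.021 -0.086] at [0.5422 0.2538 0.0146] t 5.72 gap 0.65
```

View pics/s4.png

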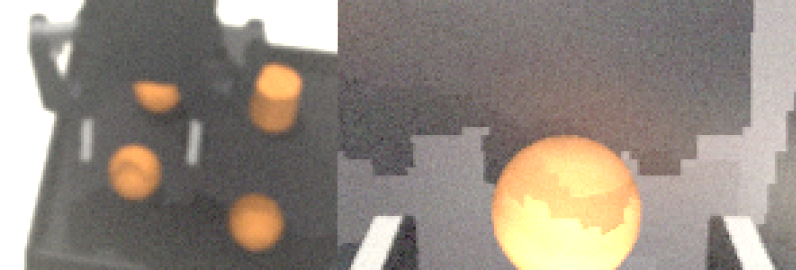

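The tips are still about 7 mm above the ball's equator and nothing has touched. I'll go down another 10 mm, then close.

Call:
play_rows --deltas '[{"x": 0, "y": 0, "z": 0.12, "wx": 0, "wy": 0, "wz": 0, "claw": 0.35}, {"x": 0, "y": 0, "z": 0.12, "wx": 0, "wy": 0, "wz": 0, "claw": 0.35}, {"x": 0, "y": 0, "z": 0, "wx": 0, "wy": 0, "wz": 0, "claw": 0.35}, {"x": 0, "y": 0, "z": 0, "wx": 0, "wy": 0, "wz": 0, "claw": 0.35}]'

```text
t: 6.15
eef_pos: [0.5419, 0.2537, 0.0045]
orientation: [[0.0, 1.0, -0.001], [1.0, -0.0, -0.001], [-0.001, -0.001, -1.0]]
force: [0.1, 0.1, 0.9]
finger_gap: 0.646
finger_force: 0.0
```

Call:
play_rows --deltas '[{"x": 0, "y": 0, "z": 0, "wx": 0, "wy": 0, "wz": 0, "claw": 0.85}, {"x": 0, "y": 0, "z": 0, "wx": 0, "wy": 0, "wz": 0, "claw": 0.85}, {"x": 0, "y": 0, "z": 0, "wx": 0, "wy": 0, "wz": 0, "claw": 0.85}, {"x": 0, "y": 0, "z": 0, "wx": 0, "wy": 0, "wz": 0, "claw": 0.85}, {"x": 0, "y": 0, "z": 0, "wx": 0, "wy": 0, "wz": 0, "claw": 0.85}, {"x": 0, "y": 0, "z": 0, "wx": 0, "wy": 0, "wz": 0, "claw": 0.85}]' --squeeze 25

```text
t: 6.65
eef_pos: [0.5426, 0.254, 0.0058]
orientation: [[0.0, 1.0, 0.001], [1.0, -0.0, 0.0], [0.0, 0.001, -1.0]]
force: [1.3, -1.4, 1.8]
finger_gap: 0.302
finger_force: 22.9
```

Call:
play_rows --deltas '[{"x": 0, "y": 0, "z": -0.25, "wx": 0, "wy": 0, "wz": 0, "claw": 0.85}, {"x": 0, "y": 0, "z": 0, "wx": 0, "wy": 0, "wz": 0, "claw": 0.85}, {"x": 0, "y": 0, "z": 0, "wx": 0, "wy": 0, "wz": 0, "claw": 0.85}]'

```text
t: 6.9
eef_pos: [0.5429, 0.2541, 0.0164]
orientation: [[-0.0, 1.0, 0.002], [1.0, 0.0, 0.001], [0.001, 0.002, -1.0]]
force: [0.6, 0.4, -0.7]
finger_gap: 0.303
finger_force: 22.4
```

Run:
```python
from h import *
s=robot.read_state();print(s['finger_force'],s['finger_gap'],s['eef_pos'])
d=robot.camera('side');w=robot.camera('wrist');
print([(b[0],b[1]) for b in blobs(d['img'])]);bb=[b for b in blobs(w['img'])]
for b in bb: print(b)
o=cv2.resize(np.hstack([d['img'][240:340,270:395],w['img'][180:280,200:370]]),None,fx=2.7,fy=2.7,interpolation=3);cv2.imwrite('pics/s5.png',cv2.convertScaleAbs(o,alpha=2.2,beta=25))
```

```text
22.408382892608643 0.30342014193660133 [0.54290747 0.25413953 0.01641836]
[(array([310.4,  47.1]), np.int32(4230)), (array([371.5, 275.4]), np.int32(395)), (array([325.2, 274.2]), np.int32(113)), (array([320.3, 299.3]), np.int32(289)), (array([364.4, 321.9]), np.int32(316))]
(array([152.2, 198.6]), np.int32(2954), array([64, 58], dtype=int32))
(array([282.8, 265.2]), np.int32(2567), array([54, 59], dtype=int32))
(array([133.3, 324.8]), np.int32(301), array([40, 30], dtype=int32))
(array([262.6, 351.4]), np.int32(1048), array([35, 38], dtype=int32))
(array([154.1, 361.4]), np.int32(81), array([16, 19], dtype=int32))
```

View pics/s5.png

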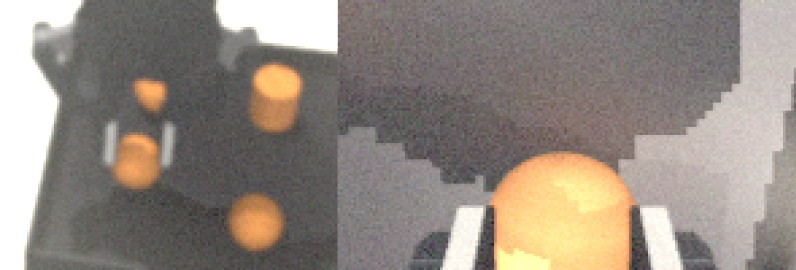

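The ball is held, but the jaw gap of about 26 mm shows the pads grip above its equator. I'll set it down and regrasp deeper.

Call:
play_rows --deltas '[{"x": 0, "y": 0, "z": 0.25, "wx": 0, "wy": 0, "wz": 0, "claw": 0.85}, {"x": 0, "y": 0, "z": 0, "wx": 0, "wy": 0, "wz": 0, "claw": 0.85}, {"x": 0, "y": 0, "z": 0, "wx": 0, "wy": 0, "wz": 0, "claw": 0.5}, {"x": 0, "y": 0, "z": 0, "wx": 0, "wy": 0, "wz": 0, "claw": 0.35}, {"x": 0, "y": 0, "z": 0, "wx": 0, "wy": 0, "wz": 0, "claw": 0.35}, {"x": 0, "y": 0, "z": 0, "wx": 0, "wy": 0, "wz": 0, "claw": 0.35}, {"x": 0, "y": 0, "z": 0.12, "wx": 0, "wy": 0, "wz": 0, "claw": 0.35}, {"x": 0, "y": 0, "z": 0.12, "wx": 0, "wy": 0, "wz": 0, "claw": 0.35}, {"x": 0, "y": 0, "z": 0, "wx": 0, "wy": 0, "wz": 0, "claw": 0.35}, {"x": 0, "y": 0, "z": 0, "wx": 0, "wy": 0, "wz": 0, "claw": 0.35}]'

```text
t: 7.83
eef_pos: [0.5418, 0.2537, -0.0052]
orientation: [[-0.0, 1.0, -0.001], [1.0, 0.0, -0.001], [-0.001, -0.001, -1.0]]
force: [-0.4, -0.1, 0.3]
finger_gap: 0.652
finger_force: 0.0
```

Call:
play_rows --deltas '[{"x": 0, "y": 0, "z": 0.05, "wx": 0, "wy": 0, "wz": 0, "claw": 0.35}, {"x": 0, "y": 0, "z": 0, "wx": 0, "wy": 0, "wz": 0, "claw": 0.35}, {"x": 0, "y": 0, "z": 0, "wx": 0, "wy": 0, "wz": 0, "claw": 0.35}]'

```text
t: 8.08
eef_pos: [0.5424, 0.2539, -0.0062]
orientation: [[0.0, 1.0, -0.0], [1.0, -0.0, 0.0], [0.0, -0.0, -1.0]]
force: [0.2, -0.5, 0.1]
finger_gap: 0.65
finger_force: 0.0
```

Call:
play_rows --deltas '[{"x": 0, "y": 0, "z": 0, "wx": 0, "wy": 0, "wz": 0, "claw": 0.85}, {"x": 0, "y": 0, "z": 0, "wx": 0, "wy": 0, "wz": 0, "claw": 0.85}, {"x": 0, "y": 0, "z": 0, "wx": 0, "wy": 0, "wz": 0, "claw": 0.85}, {"x": 0, "y": 0, "z": 0, "wx": 0, "wy": 0, "wz": 0, "claw": 0.85}, {"x": 0, "y": 0, "z": 0, "wx": 0, "wy": 0, "wz": 0, "claw": 0.85}, {"x": 0, "y": 0, "z": 0, "wx": 0, "wy": 0, "wz": 0, "claw": 0.85}]' --squeeze 25

```text
t: 8.58
eef_pos: [0.5426, 0.254, -0.0059]
orientation: [[-0.0, 1.0, 0.001], [1.0, 0.0, 0.0], [0.0, 0.001, -1.0]]
force: [0.7, -0.7, 1.3]
finger_gap: 0.349
finger_force: 24.7
```

The gap is now 29.7 mm, so the grip is at the equator and solid. I'll lift and carry the ball to the far-right well.

Call:
play_rows --deltas '[{"x": 0, "y": 0, "z": -0.5, "wx": 0, "wy": 0, "wz": 0, "claw": 0.85}, {"x": 0, "y": 0, "z": -1, "wx": 0, "wy": 0, "wz": 0, "claw": 0.85}, {"x": 0, "y": 0, "z": -1, "wx": 0, "wy": 0, "wz": 0, "claw": 0.85}, {"x": 0, "y": 0, "z": -0.9, "wx": 0, "wy": 0, "wz": 0, "claw": 0.85}, {"x": -0.5, "y": 0, "z": 0, "wx": 0, "wy": 0, "wz": 0, "claw": 0.85}, {"x": -0.8, "y": 0, "z": 0, "wx": 0, "wy": 0, "wz": 0, "claw": 0.85}, {"x": -1, "y": 0, "z": 0, "wx": 0, "wy": 0, "wz": 0, "claw": 0.85}, {"x": -1, "y": 0, "z": 0, "wx": 0, "wy": 0, "wz": 0, "claw": 0.85}, {"x": -1, "y": 0, "z": 0, "wx": 0, "wy": 0, "wz": 0, "claw": 0.85}, {"x": -1, "y": 0, "z": 0, "wx": 0, "wy": 0, "wz": 0, "claw": 0.85}, {"x": -1, "y": 0, "z": 0, "wx": 0, "wy": 0, "wz": 0, "claw": 0.85}, {"x": -1, "y": 0, "z": 0, "wx": 0, "wy": 0, "wz": 0, "claw": 0.85}]'

```text
t: 9.58
eef_pos: [0.5419, -0.0399, 0.1297]
orientation: [[-0.0, 1.0, -0.0], [1.0, 0.0, 0.0], [0.0, -0.0, -1.0]]
force: [0.1, 0.4, 0.2]
finger_gap: 0.355
finger_force: 24.8
```

Call:
play_rows --deltas '[{"x": -1, "y": 0, "z": 0, "wx": 0, "wy": 0, "wz": 0, "claw": 0.85}, {"x": -1, "y": 0, "z": 0, "wx": 0, "wy": 0, "wz": 0, "claw": 0.85}, {"x": -1, "y": 0, "z": 0, "wx": 0, "wy": 0, "wz": 0, "claw": 0.85}, {"x": -1, "y": 0, "z": 0, "wx": 0, "wy": 0, "wz": 0, "claw": 0.85}, {"x": -1, "y": 0, "z": 0, "wx": 0, "wy": 0, "wz": 0, "claw": 0.85}, {"x": -0.8, "y": 0, "z": 0, "wx": 0, "wy": 0, "wz": 0, "claw": 0.85}, {"x": -0.4, "y": 0, "z": 0, "wx": 0, "wy": 0, "wz": 0, "claw": 0.85}, {"x": 0, "y": 0, "z": 0, "wx": 0, "wy": 0, "wz": 0, "claw": 0.85}, {"x": 0, "y": 0, "z": 0, "wx": 0, "wy": 0, "wz": 0, "claw": 0.85}]'

```text
t: 10.33
eef_pos: [0.5421, -0.2861, 0.1292]
orientation: [[0.001, 1.0, -0.001], [1.0, -0.001, 0.001], [0.001, -0.001, -1.0]]
force: [0.0, 0.6, -0.7]
finger_gap: 0.358
finger_force: 24.8
```

Run:
```python
from h import *
s=robot.read_state();print(s['finger_force'],s['finger_gap'])
go((.5414,-.3312,.035))
w=robot.camera('wrist');np.savez('w2.npz',**w)
print([(b[0],b[1]) for b in blobs(w['img'])])
cv2.imwrite('pics/w2.png',w['img'])
```

```text
24.835846424102783 0.35842028326399755
rot [-0.01 -0.01 -0.01] shift [-1.127 -0.018  2.355] at [ 0.5421 -0.2861  0.1292] t 10.33 gap 0.358
[(array([530.4,  94.8]), np.int32(71)), (array([282.5, 277.1]), np.int32(2918))]
```

View pics/w2.png

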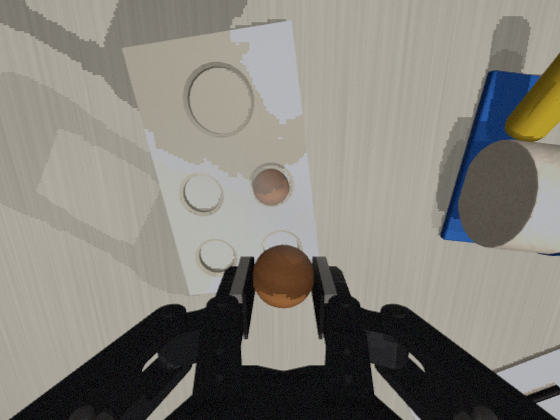

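The wrist view shows the held ball at (283,277). The carrier's pocket is at (219,100), its wells at (201,194) and (217,256), and the loaded ball at (272,186). I'll compare this with the top-view fit.

Run:
```python
from h import *
c=dict(np.load('w2.npz'))
pix=np.array([[219.5,100],[201,194],[217,256],[125,50],[291,21]])
loc=np.array([[0,.064],[-.032,-.012],[-.032,-.076],[-.067,.113],[.067,.113]])
w=onplane(c,pix,.03)[:,:2]
r=least_squares(lambda p:(cw(p,loc)-w).ravel(),[.5,-.26,.1])
print(r.x,np.degrees(r.x[2]),np.round(r.fun*1e3,1).reshape(-1,2).tolist())
print(np.round(cw(r.x,WELLS),4).tolist())
print('held',onplane(c,(282.5,277.1),.157),'ball3',onplane(c,(271.5,186),.037))
g=cv2.cvtColor(c['img'],6)
# overlay refine: radial edge fit of rims from prediction
for nm,xy,rad in(('pocket',(0,.064),.0265),('wl',(-.032,-.012),.0175),('wl2',(-.032,-.076),.0175)):
    a=np.linspace(0,2*np.pi,72,endpoint=False);best=[]
    ctr=cw(r.x,xy)[0]
    def cost(p):
        C=ctr+p; v=[]
        for k in(rad-.0008,rad+.0008):
            X=np.c_[C[0]+k*np.cos(a),C[1]+k*np.sin(a),np.full(72,.03)];uv=proj(c,X).astype(np.float32)
            v.append(cv2.remap(cv2.GaussianBlur(g,(0,0),.8).astype(np.float32),uv[:,0].copy(),uv[:,1].copy(),1).ravel())
        return np.median(np.abs(v[1]-v[0]))
    G=np.arange(-5,5.1,.5)*1e-3
    sc=[(cost(np.array([i,j])),i,j) for i in G for j in G];m=sorted(sc)[::-1][:6]
    print(nm,ctr,[(round(x[0],1),x[1]*1e3,x[2]*1e3) for x in m])
```

```text
[ 0.49820179 -0.2601737   0.14021373] 8.03365517461987 [[-0.1, -0.4], [0.9, -0.7], [-0.3, -2.2], [-1.9, 2.0], [1.3, 1.2]]
[[0.4771, -0.3399], [0.5405, -0.331], [0.4682, -0.2765], [0.5316, -0.2676], [0.4893, -0.1968]]
held [[ 0.54097179 -0.28609989  0.157     ]] ball3 [[ 0.53120027 -0.26689782  0.037     ]]
pocket [ 0.48925748 -0.19680179] [(np.float32(17.8), np.float64(1.5), np.float64(1.0)), (np.float32(17.8), np.float64(2.0), np.float64(0.5)), (np.float32(17.7), np.float64(2.0), np.float64(1.0)), (np.float32(16.9), np.float64(2.0), np.float64(0.0)), (np.float32(16.9), np.float64(2.0), np.float64(1.5)), (np.float32(16.8), np.float64(1.5), np.float64(2.0))]
wl [ 0.46819289 -0.27652809] [(np.float32(11.6), np.float64(1.5), np.float64(-1.0)), (np.float32(11.5), np.float64(2.5), np.float64(1.5)), (np.float32(11.5), np.float64(2.0), np.float64(-0.5)), (np.float32(11.4), np.float64(1.5), np.float64(0.5)), (np.float32(11.3), np.float64(1.5), np.float64(-0.5)), (np.float32(11.3), np.float64(1.5), np.float64(-2.0))]
wl2 [ 0.47713719 -0.3399    ] [(np.float32(14.0), np.float64(-1.0), np.float64(1.0)), (np.float32(14.0), np.float64(-1.5), np.float64(1.5)), (np.float32(14.0), np.float64(-1.5), np.float64(3.0)), (np.float32(13.5), np.float64(-1.5), np.float64(3.5)), (np.float32(13.4), np.float64(-1.5), np.float64(2.0)), (np.float32(13.4), np.float64(-1.5), np.float64(2.5))]
```

Call:
play_rows --deltas '[{"x": -0.6, "y": -0.03, "z": 0, "wx": 0, "wy": 0, "wz": 0, "claw": 0.85}, {"x": -0.52, "y": 0, "z": 0, "wx": 0, "wy": 0, "wz": 0, "claw": 0.85}, {"x": 0, "y": 0, "z": 0.5, "wx": 0, "wy": 0, "wz": 0, "claw": 0.85}, {"x": 0, "y": 0, "z": 0.8, "wx": 0, "wy": 0, "wz": 0, "claw": 0.85}, {"x": 0, "y": 0, "z": 0.7, "wx": 0, "wy": 0, "wz": 0, "claw": 0.85}, {"x": 0, "y": 0, "z": 0.4, "wx": 0, "wy": 0, "wz": 0, "claw": 0.85}, {"x": 0, "y": 0, "z": 0.2, "wx": 0, "wy": 0, "wz": 0, "claw": 0.85}, {"x": 0, "y": 0, "z": 0, "wx": 0, "wy": 0, "wz": 0, "claw": 0.85}, {"x": 0, "y": 0, "z": 0, "wx": 0, "wy": 0, "wz": 0, "claw": 0.85}]'

```text
t: 11.13
eef_pos: [0.5419, -0.3299, 0.0267]
orientation: [[-0.002, 1.0, 0.001], [1.0, 0.002, -0.0], [-0.0, 0.001, -1.0]]
force: [0.3, 0.2, 0.2]
finger_gap: 0.352
finger_force: 24.8
```

Run:
```python
from h import *
s=robot.read_state();print(s['finger_force'],s['force'])
go((.541,-.331,.011))
w=robot.camera('wrist');print([(b[0],b[1],b[2]) for b in blobs(w['img'])],proj(w,s['eef_pos']+[0,0,.028]))
```

```text
24.84519749879837 [0.26981281 0.22887324 0.16113342]
rot [0.01 0.   0.01] shift [-0.028 -0.021  0.392] at [ 0.5419 -0.3299  0.0267] t 11.13 gap 0.352
[(array([267.1, 142.9]), np.int32(2190), array([57, 54], dtype=int32)), (array([282.7, 276.4]), np.int32(2975), array([61, 62], dtype=int32))] [[284.86698041 277.45577376]]
```

Call:
play_rows --deltas '[{"x": -0.03, "y": -0.01, "z": 0.2, "wx": 0, "wy": 0, "wz": 0, "claw": 0.85}, {"x": 0, "y": 0, "z": 0.18, "wx": 0, "wy": 0, "wz": 0, "claw": 0.85}, {"x": 0, "y": 0, "z": 0, "wx": 0, "wy": 0, "wz": 0, "claw": 0.85}, {"x": 0, "y": 0, "z": 0, "wx": 0, "wy": 0, "wz": 0, "claw": 0.85}]'

```text
t: 11.52
eef_pos: [0.5404, -0.3319, 0.0099]
orientation: [[0.0, 1.0, -0.001], [1.0, -0.0, 0.001], [0.001, -0.001, -1.0]]
force: [0.6, 0.2, 0.2]
finger_gap: 0.356
finger_force: 24.8
```

Call:
play_rows --deltas '[{"x": 0, "y": 0, "z": 0, "wx": 0, "wy": 0, "wz": 0, "claw": 0.58}, {"x": 0, "y": 0, "z": 0, "wx": 0, "wy": 0, "wz": 0, "claw": 0.5}, {"x": 0, "y": 0, "z": 0, "wx": 0, "wy": 0, "wz": 0, "claw": 0.45}, {"x": 0, "y": 0, "z": 0, "wx": 0, "wy": 0, "wz": 0, "claw": 0.45}, {"x": 0, "y": 0, "z": -0.3, "wx": 0, "wy": 0, "wz": 0, "claw": 0.45}, {"x": 0, "y": 0, "z": -1, "wx": 0, "wy": 0, "wz": 0, "claw": 0.35}, {"x": 0, "y": 0, "z": -1, "wx": 0, "wy": 0, "wz": 0, "claw": 0.35}, {"x": 0, "y": 0, "z": -0.6, "wx": 0, "wy": 0, "wz": 0, "claw": 0.35}, {"x": 0, "y": 0, "z": 0, "wx": 0, "wy": 0, "wz": 0, "claw": 0.35}]'

```text
t: 12.27
eef_pos: [0.5435, -0.3339, 0.1366]
orientation: [[0.0, 1.0, 0.011], [1.0, 0.0, -0.008], [-0.008, 0.011, -1.0]]
force: [0.8, -0.4, 1.1]
finger_gap: 0.652
finger_force: 0.0
```

Run:
```python
from h import *
t=robot.camera('top');s=robot.camera('side');w=robot.camera('wrist')
for b in blobs(w['img']): print('w',b,onplane(w,b[0],.037)[0])
for a in blobs(t['img']):
    for b in blobs(s['img'],amin=30):
        X,e,f=tri(t,a[0],s,b[0])
        if e+f<4: print(a[0],b[0],np.round(X,4),round(e+f,1))
go((.5247,.180,.13))
```

```text
w (array([552.9,  22.4]), np.int32(96), array([15, 22], dtype=int32)) [ 0.74136355 -0.18958459  0.037     ]
w (array([270.2, 130.7]), np.int32(1133), array([37, 39], dtype=int32)) [ 0.53055586 -0.26727351  0.037     ]
[459.3 249.2] [313.1 123.1] [ 0.5414 -0.3328  0.0375] 0.1
[189.5 257.1] [333.8  49.7] [0.5364 0.088  0.393 ] 1.5
[189.5 257.1] [328.2 271.1] [0.5253 0.1801 0.0216] 0.3
[425.4 254. ] [317.3 136. ] [ 0.5323 -0.2698  0.036 ] 0.1
[133.  284.6] [364.3 321.2] [0.4723 0.2887 0.0213] 0.3
[183.7 297.2] [371.4 275.3] [0.4492 0.1889 0.0231] 0.4
rot [ 0.01  0.   -0.  ] shift [12.803 -0.403 -0.071] at [ 0.5408 -0.3321  0.1271] t 12.42 gap 0.646
```

Ball A is seated in its well at z of about 0.037. Ball B is next.

Call:
play_rows --deltas '[{"x": 0.6, "y": -0.1, "z": 0, "wx": 0, "wy": 0, "wz": 0, "claw": 0.35}, {"x": 1, "y": -0.1, "z": 0, "wx": 0, "wy": 0, "wz": 0, "claw": 0.35}, {"x": 1, "y": -0.1, "z": 0, "wx": 0, "wy": 0, "wz": 0, "claw": 0.35}, {"x": 1, "y": -0.1, "z": 0, "wx": 0, "wy": 0, "wz": 0, "claw": 0.35}, {"x": 1, "y": 0, "z": 0, "wx": 0, "wy": 0, "wz": 0, "claw": 0.35}, {"x": 1, "y": 0, "z": 0, "wx": 0, "wy": 0, "wz": 0, "claw": 0.35}, {"x": 1, "y": 0, "z": 0, "wx": 0, "wy": 0, "wz": 0, "claw": 0.35}, {"x": 1, "y": 0, "z": 0, "wx": 0, "wy": 0, "wz": 0, "claw": 0.35}, {"x": 1, "y": 0, "z": 0, "wx": 0, "wy": 0, "wz": 0, "claw": 0.35}, {"x": 1, "y": 0, "z": 0, "wx": 0, "wy": 0, "wz": 0, "claw": 0.35}, {"x": 1, "y": 0, "z": 0, "wx": 0, "wy": 0, "wz": 0, "claw": 0.35}, {"x": 1, "y": 0, "z": 0, "wx": 0, "wy": 0, "wz": 0, "claw": 0.35}]'

```text
t: 13.42
eef_pos: [0.5233, 0.1337, 0.1245]
orientation: [[0.0, 1.0, -0.003], [1.0, -0.0, -0.001], [-0.001, -0.003, -1.0]]
force: [1.0, -0.4, 0.1]
finger_gap: 0.651
finger_force: 0.0
```

Call:
play_rows --deltas '[{"x": 0.8, "y": 0, "z": 0, "wx": 0, "wy": 0, "wz": 0, "claw": 0.35}, {"x": 0.4, "y": 0, "z": 0, "wx": 0, "wy": 0, "wz": 0, "claw": 0.35}, {"x": 0, "y": 0, "z": 0.5, "wx": 0, "wy": 0, "wz": 0, "claw": 0.35}, {"x": 0, "y": 0, "z": 0.7, "wx": 0, "wy": 0, "wz": 0, "claw": 0.35}, {"x": 0, "y": 0, "z": 0.5, "wx": 0, "wy": 0, "wz": 0, "claw": 0.35}, {"x": 0, "y": 0, "z": 0, "wx": 0, "wy": 0, "wz": 0, "claw": 0.35}, {"x": 0, "y": 0, "z": 0, "wx": 0, "wy": 0, "wz": 0, "claw": 0.35}]'

```text
t: 14.0
eef_pos: [0.5229, 0.1794, 0.0559]
orientation: [[-0.0, 1.0, -0.006], [1.0, 0.0, -0.002], [-0.002, -0.006, -1.0]]
force: [0.0, 0.8, 0.2]
finger_gap: 0.655
finger_force: 0.0
```

Run:
```python
from h import *
go((.5247,.180,-.006))
```

```text
rot [-0.05  0.01  0.  ] shift [0.014 0.045 1.547] at [0.5229 0.1794 0.0559] t 14.0 gap 0.655
```

Call:
play_rows --deltas '[{"x": 0.01, "y": 0.04, "z": 0.5, "wx": 0, "wy": 0, "wz": 0, "claw": 0.35}, {"x": 0, "y": 0, "z": 0.5, "wx": 0, "wy": 0, "wz": 0, "claw": 0.35}, {"x": 0, "y": 0, "z": 0.3, "wx": 0, "wy": 0, "wz": 0, "claw": 0.35}, {"x": 0, "y": 0, "z": 0.22, "wx": 0, "wy": 0, "wz": 0, "claw": 0.35}, {"x": 0, "y": 0, "z": 0, "wx": 0, "wy": 0, "wz": 0, "claw": 0.35}, {"x": 0, "y": 0, "z": 0, "wx": 0, "wy": 0, "wz": 0, "claw": 0.35}, {"x": 0, "y": 0, "z": 0, "wx": 0, "wy": 0, "wz": 0, "claw": 0.85}, {"x": 0, "y": 0, "z": 0, "wx": 0, "wy": 0, "wz": 0, "claw": 0.85}, {"x": 0, "y": 0, "z": 0, "wx": 0, "wy": 0, "wz": 0, "claw": 0.85}, {"x": 0, "y": 0, "z": 0, "wx": 0, "wy": 0, "wz": 0, "claw": 0.85}, {"x": 0, "y": 0, "z": 0, "wx": 0, "wy": 0, "wz": 0, "claw": 0.85}, {"x": 0, "y": 0, "z": 0, "wx": 0, "wy": 0, "wz": 0, "claw": 0.85}]' --squeeze 25

```text
t: 15.0
eef_pos: [0.5273, 0.1806, -0.0006]
orientation: [[-0.0, 1.0, 0.002], [1.0, 0.0, 0.001], [0.001, 0.002, -1.0]]
force: [-0.4, -0.1, 6.5]
finger_gap: 0.347
finger_force: 24.6
```

Call:
play_rows --deltas '[{"x": 0, "y": 0, "z": -0.5, "wx": 0, "wy": 0, "wz": 0, "claw": 0.85}, {"x": 0, "y": 0, "z": -0.5, "wx": 0, "wy": 0, "wz": 0, "claw": 0.85}, {"x": 0, "y": 0, "z": -0.7, "wx": 0, "wy": 0, "wz": 0, "claw": 0.85}, {"x": 0, "y": 0, "z": -0.8, "wx": 0, "wy": 0, "wz": 0, "claw": 0.85}, {"x": 0, "y": 0, "z": -0.8, "wx": 0, "wy": 0, "wz": 0, "claw": 0.85}, {"x": 0, "y": 0, "z": 0, "wx": 0, "wy": 0, "wz": 0, "claw": 0.85}, {"x": 0, "y": 0, "z": 0, "wx": 0, "wy": 0, "wz": 0, "claw": 0.85}]'

```text
t: 15.58
eef_pos: [0.5277, 0.1807, 0.1326]
orientation: [[-0.0, 1.0, 0.005], [1.0, 0.0, 0.001], [0.001, 0.005, -1.0]]
force: [-0.8, 0.5, -0.7]
finger_gap: 0.347
finger_force: 24.9
```

Run:
```python
from h import *
s=robot.read_state();print(s['finger_force'],s['force'],s['finger_gap'])
go((.4776,-.340,.13))
w=robot.camera('wrist');print([(b[0],b[1],b[2]) for b in blobs(w['img'])],proj(w,s['eef_pos']+[0,0,.028]))
t=robot.camera('top');print([(b[0],b[1]) for b in blobs(t['img'])])
```

```text
24.900391101837158 [-0.83478615  0.45468315 -0.65692277] 0.3472210632325158
rot [ 0.05 -0.01  0.  ] shift [-13.017  -1.252   0.066] at [0.5277 0.1807 0.1326] t 15.58 gap 0.347
[(array([215.3,  76. ]), np.int32(1278), array([39, 41], dtype=int32)), (array([197.2, 193.9]), np.int32(1132), array([40, 39], dtype=int32)), (array([282.9, 270.8]), np.int32(2832), array([59, 61], dtype=int32))] [[285.0753278  277.38715202]]
[(array([379.1, 141.9]), np.int32(254)), (array([459.8, 249.2]), np.int32(163)), (array([425.6, 254. ]), np.int32(157)), (array([172.9, 258.5]), np.int32(190)), (array([183.8, 297.2]), np.int32(265))]
```

Call:
play_rows --deltas '[{"x": -0.5, "y": -0.3, "z": 0, "wx": 0, "wy": 0, "wz": 0, "claw": 0.85}, {"x": -0.9, "y": -0.3, "z": 0, "wx": 0, "wy": 0, "wz": 0, "claw": 0.85}, {"x": -0.9, "y": -0.3, "z": 0, "wx": 0, "wy": 0, "wz": 0, "claw": 0.85}, {"x": -0.9, "y": -0.33, "z": 0, "wx": 0, "wy": 0, "wz": 0, "claw": 0.85}, {"x": -1, "y": 0, "z": 0, "wx": 0, "wy": 0, "wz": 0, "claw": 0.85}, {"x": -1, "y": 0, "z": 0, "wx": 0, "wy": 0, "wz": 0, "claw": 0.85}, {"x": -1, "y": 0, "z": 0, "wx": 0, "wy": 0, "wz": 0, "claw": 0.85}, {"x": -1, "y": 0, "z": 0, "wx": 0, "wy": 0, "wz": 0, "claw": 0.85}, {"x": -1, "y": 0, "z": 0, "wx": 0, "wy": 0, "wz": 0, "claw": 0.85}, {"x": -1, "y": 0, "z": 0, "wx": 0, "wy": 0, "wz": 0, "claw": 0.85}, {"x": -1, "y": 0, "z": 0, "wx": 0, "wy": 0, "wz": 0, "claw": 0.85}, {"x": -1, "y": 0, "z": 0, "wx": 0, "wy": 0, "wz": 0, "claw": 0.85}]'

```text
t: 16.68
eef_pos: [0.4759, -0.2692, 0.1274]
orientation: [[0.0, 1.0, -0.003], [1.0, -0.0, 0.002], [0.002, -0.003, -1.0]]
force: [1.4, 0.6, 0.5]
finger_gap: 0.349
finger_force: 24.9
```

Call:
play_rows --deltas '[{"x": -0.9, "y": 0, "z": 0, "wx": 0, "wy": 0, "wz": 0, "claw": 0.85}, {"x": -0.6, "y": 0, "z": 0, "wx": 0, "wy": 0, "wz": 0, "claw": 0.85}, {"x": -0.3, "y": 0, "z": 0, "wx": 0, "wy": 0, "wz": 0, "claw": 0.85}, {"x": 0, "y": 0, "z": 0.6, "wx": 0, "wy": 0, "wz": 0, "claw": 0.85}, {"x": 0, "y": 0, "z": 0.8, "wx": 0, "wy": 0, "wz": 0, "claw": 0.85}, {"x": 0, "y": 0, "z": 0.6, "wx": 0, "wy": 0, "wz": 0, "claw": 0.85}, {"x": 0, "y": 0, "z": 0.3, "wx": 0, "wy": 0, "wz": 0, "claw": 0.85}, {"x": 0, "y": 0, "z": 0, "wx": 0, "wy": 0, "wz": 0, "claw": 0.85}, {"x": 0, "y": 0, "z": 0, "wx": 0, "wy": 0, "wz": 0, "claw": 0.85}, {"x": 0, "y": 0, "z": 0, "wx": 0, "wy": 0, "wz": 0, "claw": 0.85}]'

```text
t: 17.52
eef_pos: [0.4781, -0.3399, 0.0396]
orientation: [[-0.0, 1.0, 0.002], [1.0, 0.0, -0.001], [-0.001, 0.002, -1.0]]
force: [0.8, 0.4, 0.8]
finger_gap: 0.346
finger_force: 24.9
```

Run:
```python
from h import *
go((.478,-.340,.0155))
s=robot.read_state()
w=robot.camera('wrist');print([(b[0],b[1],b[2]) for b in blobs(w['img'])],proj(w,s['eef_pos']+[0,0,.025]))
```

```text
rot [0.02 0.01 0.  ] shift [-0.002 -0.001  0.603] at [ 0.4781 -0.3399  0.0396] t 17.52 gap 0.346
[(array([383.7, 127. ]), np.int32(2949), array([62, 61], dtype=int32)), (array([392.6, 237.6]), np.int32(1755), array([43, 52], dtype=int32)), (array([282.5, 271.9]), np.int32(2693), array([58, 60], dtype=int32))] [[284.89344858 274.57489958]]
```

Alignment is good. Next I'll lower, release and retreat.

Call:
play_rows --deltas '[{"x": 0, "y": 0, "z": 0.3, "wx": 0, "wy": 0, "wz": 0, "claw": 0.85}, {"x": 0, "y": 0, "z": 0.2, "wx": 0, "wy": 0, "wz": 0, "claw": 0.85}, {"x": 0, "y": 0, "z": 0.1, "wx": 0, "wy": 0, "wz": 0, "claw": 0.85}, {"x": 0, "y": 0, "z": 0, "wx": 0, "wy": 0, "wz": 0, "claw": 0.85}, {"x": 0, "y": 0, "z": 0, "wx": 0, "wy": 0, "wz": 0, "claw": 0.85}]'

```text
t: 17.98
eef_pos: [0.4772, -0.3399, 0.0144]
orientation: [[0.0, 1.0, 0.0], [1.0, -0.0, -0.001], [-0.001, 0.0, -1.0]]
force: [-1.5, -0.0, 4.9]
finger_gap: 0.347
finger_force: 25.3
```

Call:
play_rows --deltas '[{"x": 0, "y": 0, "z": 0, "wx": 0, "wy": 0, "wz": 0, "claw": 0.58}, {"x": 0, "y": 0, "z": 0, "wx": 0, "wy": 0, "wz": 0, "claw": 0.5}, {"x": 0, "y": 0, "z": 0, "wx": 0, "wy": 0, "wz": 0, "claw": 0.45}, {"x": 0, "y": 0, "z": 0, "wx": 0, "wy": 0, "wz": 0, "claw": 0.45}, {"x": 0, "y": 0, "z": -0.3, "wx": 0, "wy": 0, "wz": 0, "claw": 0.45}, {"x": 0, "y": 0, "z": -1, "wx": 0, "wy": 0, "wz": 0, "claw": 0.35}, {"x": 0, "y": 0, "z": -1, "wx": 0, "wy": 0, "wz": 0, "claw": 0.35}, {"x": 0, "y": 0, "z": -0.6, "wx": 0, "wy": 0, "wz": 0, "claw": 0.35}, {"x": 0, "y": 0, "z": 0, "wx": 0, "wy": 0, "wz": 0, "claw": 0.35}]'

```text
t: 18.73
eef_pos: [0.4796, -0.3416, 0.139]
orientation: [[0.0, 1.0, 0.01], [1.0, 0.0, -0.008], [-0.008, 0.01, -1.0]]
force: [1.3, 0.3, 0.7]
finger_gap: 0.648
finger_force: 0.0
```

Run:
```python
from h import *
t=robot.camera('top');s=robot.camera('side')
for a in blobs(t['img']):
    for b in blobs(s['img'],amin=30):
        X,e,f=tri(t,a[0],s,b[0])
        if e+f<4: print(a[0],b[0],np.round(X,4),round(e+f,1))
go((.472,.289,.13))
```

```text
[379.1 141.9] [232.  146.1] [ 0.739  -0.1836  0.0557] 3.2
[459.7 249.2] [313.1 123. ] [ 0.5414 -0.3336  0.0374] 0.1
[425.5 254.1] [325.7  47.1] [ 0.5337 -0.1763  0.2984] 3.7
[425.5 254.1] [317.4 135.6] [ 0.5321 -0.2695  0.0374] 0.1
[133.  284.6] [364.2 321.2] [0.4724 0.2887 0.0213] 0.3
[465.2 283.4] [337.2 122. ] [ 0.4782 -0.3406  0.0378] 0.1
[183.8 297.3] [360.5  48.2] [0.498  0.0915 0.3972] 1.4
[183.8 297.3] [371.5 275.2] [0.449  0.1887 0.0232] 0.4
rot [0.03 0.02 0.  ] shift [15.732 -0.148  0.058] at [ 0.4779 -0.3403  0.1323] t 18.83 gap 0.652
```

Call:
play_rows --deltas '[{"x": 0.6, "y": -0.05, "z": 0, "wx": 0, "wy": 0, "wz": 0, "claw": 0.35}, {"x": 1, "y": -0.1, "z": 0, "wx": 0, "wy": 0, "wz": 0, "claw": 0.35}, {"x": 1, "y": 0, "z": 0, "wx": 0, "wy": 0, "wz": 0, "claw": 0.35}, {"x": 1, "y": 0, "z": 0, "wx": 0, "wy": 0, "wz": 0, "claw": 0.35}, {"x": 1, "y": 0, "z": 0, "wx": 0, "wy": 0, "wz": 0, "claw": 0.35}, {"x": 1, "y": 0, "z": 0, "wx": 0, "wy": 0, "wz": 0, "claw": 0.35}, {"x": 1, "y": 0, "z": 0, "wx": 0, "wy": 0, "wz": 0, "claw": 0.35}, {"x": 1, "y": 0, "z": 0, "wx": 0, "wy": 0, "wz": 0, "claw": 0.35}, {"x": 1, "y": 0, "z": 0, "wx": 0, "wy": 0, "wz": 0, "claw": 0.35}, {"x": 1, "y": 0, "z": 0, "wx": 0, "wy": 0, "wz": 0, "claw": 0.35}, {"x": 1, "y": 0, "z": 0, "wx": 0, "wy": 0, "wz": 0, "claw": 0.35}, {"x": 1, "y": 0, "z": 0, "wx": 0, "wy": 0, "wz": 0, "claw": 0.35}]'

```text
t: 19.83
eef_pos: [0.4698, 0.1261, 0.1281]
orientation: [[0.0, 1.0, -0.003], [1.0, -0.0, -0.001], [-0.001, -0.003, -1.0]]
force: [0.6, 0.8, 1.0]
finger_gap: 0.654
finger_force: 0.0
```

Call:
play_rows --deltas '[{"x": 1, "y": 0, "z": 0, "wx": 0, "wy": 0, "wz": 0, "claw": 0.35}, {"x": 1, "y": 0, "z": 0, "wx": 0, "wy": 0, "wz": 0, "claw": 0.35}, {"x": 1, "y": 0, "z": 0, "wx": 0, "wy": 0, "wz": 0, "claw": 0.35}, {"x": 0.7, "y": 0, "z": 0, "wx": 0, "wy": 0, "wz": 0, "claw": 0.35}, {"x": 0.4, "y": 0, "z": 0, "wx": 0, "wy": 0, "wz": 0, "claw": 0.35}, {"x": 0, "y": 0, "z": 0.5, "wx": 0, "wy": 0, "wz": 0, "claw": 0.35}, {"x": 0, "y": 0, "z": 0.7, "wx": 0, "wy": 0, "wz": 0, "claw": 0.35}, {"x": 0, "y": 0, "z": 0.5, "wx": 0, "wy": 0, "wz": 0, "claw": 0.35}, {"x": 0, "y": 0, "z": 0, "wx": 0, "wy": 0, "wz": 0, "claw": 0.35}, {"x": 0, "y": 0, "z": 0, "wx": 0, "wy": 0, "wz": 0, "claw": 0.35}, {"x": 0, "y": 0, "z": 0, "wx": 0, "wy": 0, "wz": 0, "claw": 0.35}]'

```text
t: 20.75
eef_pos: [0.4713, 0.2883, 0.0624]
orientation: [[0.0, 1.0, 0.0], [1.0, -0.0, 0.0], [0.0, 0.0, -1.0]]
force: [-0.1, -0.5, 0.3]
finger_gap: 0.646
finger_force: 0.0
```

Run:
```python
from h import *
go((.472,.289,-.006))
```

```text
rot [ 0. -0. -0.] shift [0.018 0.018 1.71 ] at [0.4713 0.2883 0.0624] t 20.75 gap 0.646
```

Call:
play_rows --deltas '[{"x": 0.02, "y": 0.02, "z": 0.5, "wx": 0, "wy": 0, "wz": 0, "claw": 0.35}, {"x": 0, "y": 0, "z": 0.5, "wx": 0, "wy": 0, "wz": 0, "claw": 0.35}, {"x": 0, "y": 0, "z": 0.4, "wx": 0, "wy": 0, "wz": 0, "claw": 0.35}, {"x": 0, "y": 0, "z": 0.2, "wx": 0, "wy": 0, "wz": 0, "claw": 0.35}, {"x": 0, "y": 0, "z": 0.1, "wx": 0, "wy": 0, "wz": 0, "claw": 0.35}, {"x": 0, "y": 0, "z": 0, "wx": 0, "wy": 0, "wz": 0, "claw": 0.35}, {"x": 0, "y": 0, "z": 0, "wx": 0, "wy": 0, "wz": 0, "claw": 0.35}]'

```text
t: 21.33
eef_pos: [0.4728, 0.2895, -0.0047]
orientation: [[0.0, 1.0, 0.002], [1.0, -0.0, 0.001], [0.001, 0.002, -1.0]]
force: [-0.1, 0.1, 0.1]
finger_gap: 0.652
finger_force: 0.0
```

Call:
play_rows --deltas '[{"x": 0, "y": 0, "z": 0, "wx": 0, "wy": 0, "wz": 0, "claw": 0.85}, {"x": 0, "y": 0, "z": 0, "wx": 0, "wy": 0, "wz": 0, "claw": 0.85}, {"x": 0, "y": 0, "z": 0, "wx": 0, "wy": 0, "wz": 0, "claw": 0.85}, {"x": 0, "y": 0, "z": 0, "wx": 0, "wy": 0, "wz": 0, "claw": 0.85}, {"x": 0, "y": 0, "z": 0, "wx": 0, "wy": 0, "wz": 0, "claw": 0.85}, {"x": 0, "y": 0, "z": 0, "wx": 0, "wy": 0, "wz": 0, "claw": 0.85}]'

```text
t: 21.83
eef_pos: [0.4727, 0.2895, -0.0048]
orientation: [[-0.0, 1.0, 0.002], [1.0, 0.0, 0.001], [0.001, 0.002, -1.0]]
force: [-1.2, -0.8, 7.2]
finger_gap: 0.353
finger_force: 24.6
```

Call:
play_rows --deltas '[{"x": 0, "y": 0, "z": -0.5, "wx": 0, "wy": 0, "wz": 0, "claw": 0.85}, {"x": 0, "y": 0, "z": -0.6, "wx": 0, "wy": 0, "wz": 0, "claw": 0.85}, {"x": 0, "y": 0, "z": -0.8, "wx": 0, "wy": 0, "wz": 0, "claw": 0.85}, {"x": 0, "y": 0, "z": -0.8, "wx": 0, "wy": 0, "wz": 0, "claw": 0.85}, {"x": 0, "y": 0, "z": -0.7, "wx": 0, "wy": 0, "wz": 0, "claw": 0.85}, {"x": 0, "y": 0, "z": 0, "wx": 0, "wy": 0, "wz": 0, "claw": 0.85}, {"x": 0, "y": 0, "z": 0, "wx": 0, "wy": 0, "wz": 0, "claw": 0.85}]'

```text
t: 22.42
eef_pos: [0.473, 0.2896, 0.132]
orientation: [[0.0, 1.0, 0.004], [1.0, -0.0, 0.002], [0.002, 0.004, -1.0]]
force: [0.2, -0.9, -1.4]
finger_gap: 0.351
finger_force: 24.9
```

Run:
```python
from h import *
go((.4688,-.2765,.13))
s=robot.read_state()
w=robot.camera('wrist');print([(b[0],b[1],b[2]) for b in blobs(w['img'])],proj(w,s['eef_pos']+[0,0,.028]))
```

```text
rot [ 0.04 -0.02 -0.  ] shift [-14.154  -0.104   0.051] at [0.473  0.2896 0.132 ] t 22.42 gap 0.351
[(array([280.7, 278.9]), np.int32(3347), array([63, 71], dtype=int32))] [[285.01039947 277.3569071 ]]
```

Call:
play_rows --deltas '[{"x": -0.5, "y": -0.05, "z": 0, "wx": 0, "wy": 0, "wz": 0, "claw": 0.85}, {"x": -0.9, "y": -0.05, "z": 0, "wx": 0, "wy": 0, "wz": 0, "claw": 0.85}, {"x": -1, "y": 0, "z": 0, "wx": 0, "wy": 0, "wz": 0, "claw": 0.85}, {"x": -1, "y": 0, "z": 0, "wx": 0, "wy": 0, "wz": 0, "claw": 0.85}, {"x": -1, "y": 0, "z": 0, "wx": 0, "wy": 0, "wz": 0, "claw": 0.85}, {"x": -1, "y": 0, "z": 0, "wx": 0, "wy": 0, "wz": 0, "claw": 0.85}, {"x": -1, "y": 0, "z": 0, "wx": 0, "wy": 0, "wz": 0, "claw": 0.85}, {"x": -1, "y": 0, "z": 0, "wx": 0, "wy": 0, "wz": 0, "claw": 0.85}, {"x": -1, "y": 0, "z": 0, "wx": 0, "wy": 0, "wz": 0, "claw": 0.85}, {"x": -1, "y": 0, "z": 0, "wx": 0, "wy": 0, "wz": 0, "claw": 0.85}, {"x": -1, "y": 0, "z": 0, "wx": 0, "wy": 0, "wz": 0, "claw": 0.85}, {"x": -1, "y": 0, "z": 0, "wx": 0, "wy": 0, "wz": 0, "claw": 0.85}]'

```text
t: 23.47
eef_pos: [0.4665, -0.1684, 0.1273]
orientation: [[0.0, 1.0, -0.003], [1.0, -0.0, 0.002], [0.002, -0.003, -1.0]]
force: [0.1, 0.4, 0.2]
finger_gap: 0.354
finger_force: 24.9
```

Call:
play_rows --deltas '[{"x": -1, "y": 0, "z": 0, "wx": 0, "wy": 0, "wz": 0, "claw": 0.85}, {"x": -0.9, "y": 0, "z": 0, "wx": 0, "wy": 0, "wz": 0, "claw": 0.85}, {"x": -0.55, "y": 0, "z": 0, "wx": 0, "wy": 0, "wz": 0, "claw": 0.85}, {"x": -0.3, "y": 0, "z": 0, "wx": 0, "wy": 0, "wz": 0, "claw": 0.85}, {"x": 0, "y": 0, "z": 0.6, "wx": 0, "wy": 0, "wz": 0, "claw": 0.85}, {"x": 0, "y": 0, "z": 0.8, "wx": 0, "wy": 0, "wz": 0, "claw": 0.85}, {"x": 0, "y": 0, "z": 0.6, "wx": 0, "wy": 0, "wz": 0, "claw": 0.85}, {"x": 0, "y": 0, "z": 0.3, "wx": 0, "wy": 0, "wz": 0, "claw": 0.85}, {"x": 0, "y": 0, "z": 0, "wx": 0, "wy": 0, "wz": 0, "claw": 0.85}, {"x": 0, "y": 0, "z": 0, "wx": 0, "wy": 0, "wz": 0, "claw": 0.85}, {"x": 0, "y": 0, "z": 0, "wx": 0, "wy": 0, "wz": 0, "claw": 0.85}]'

```text
t: 24.38
eef_pos: [0.4689, -0.277, 0.0395]
orientation: [[-0.001, 1.0, 0.002], [1.0, 0.001, -0.001], [-0.001, 0.002, -1.0]]
force: [-1.1, -1.0, -0.4]
finger_gap: 0.356
finger_force: 24.9
```

Run:
```python
from h import *
go((.469,-.2765,.0115))
s=robot.read_state()
w=robot.camera('wrist');print([(b[0],b[1],b[2]) for b in blobs(w['img'])],proj(w,s['eef_pos']+[0,0,.028]))
```

```text
rot [0.02 0.01 0.01] shift [0.012 0.003 0.7  ] at [ 0.4689 -0.277   0.0395] t 24.38 gap 0.356
[(array([393.3, 235.6]), np.int32(1721), array([46, 52], dtype=int32)), (array([282.7, 276.6]), np.int32(2903), array([60, 62], dtype=int32)), (array([381.2, 305.5]), np.int32(103), array([27, 11], dtype=int32)), (array([295.3, 335.7]), np.int32(1800), array([46, 50], dtype=int32))] [[284.94587295 277.50177321]]
```

Call:
play_rows --deltas '[{"x": 0.01, "y": 0, "z": 0.3, "wx": 0, "wy": 0, "wz": 0, "claw": 0.85}, {"x": 0, "y": 0, "z": 0.25, "wx": 0, "wy": 0, "wz": 0, "claw": 0.85}, {"x": 0, "y": 0, "z": 0.13, "wx": 0, "wy": 0, "wz": 0, "claw": 0.85}, {"x": 0, "y": 0, "z": 0, "wx": 0, "wy": 0, "wz": 0, "claw": 0.85}, {"x": 0, "y": 0, "z": 0, "wx": 0, "wy": 0, "wz": 0, "claw": 0.85}]'

```text
t: 24.85
eef_pos: [0.4679, -0.2764, 0.0103]
orientation: [[0.0, 1.0, -0.0], [1.0, -0.0, 0.0], [0.0, -0.0, -1.0]]
force: [0.0, 0.9, 2.2]
finger_gap: 0.355
finger_force: 25.1
```

Call:
play_rows --deltas '[{"x": 0, "y": 0, "z": 0, "wx": 0, "wy": 0, "wz": 0, "claw": 0.58}, {"x": 0, "y": 0, "z": 0, "wx": 0, "wy": 0, "wz": 0, "claw": 0.5}, {"x": 0, "y": 0, "z": 0, "wx": 0, "wy": 0, "wz": 0, "claw": 0.45}, {"x": 0, "y": 0, "z": 0, "wx": 0, "wy": 0, "wz": 0, "claw": 0.45}, {"x": 0, "y": 0, "z": -0.3, "wx": 0, "wy": 0, "wz": 0, "claw": 0.45}, {"x": 0, "y": 0, "z": -1, "wx": 0, "wy": 0, "wz": 0, "claw": 0.45}, {"x": 0, "y": 0, "z": -1, "wx": 0, "wy": 0, "wz": 0, "claw": 0.45}, {"x": 0, "y": 0, "z": -1, "wx": 0, "wy": 0, "wz": 0, "claw": 0.45}, {"x": 0, "y": 0, "z": -0.8, "wx": 0, "wy": 0, "wz": 0, "claw": 0.45}, {"x": 0, "y": 0, "z": 0, "wx": 0, "wy": 0, "wz": 0, "claw": 0.45}, {"x": 0, "y": 0, "z": 0, "wx": 0, "wy": 0, "wz": 0, "claw": 0.45}]'

```text
t: 25.77
eef_pos: [0.4691, -0.2772, 0.1787]
orientation: [[-0.0, 1.0, 0.005], [1.0, 0.0, -0.004], [-0.004, 0.005, -1.0]]
force: [-0.2, 0.0, -1.0]
finger_gap: 0.547
finger_force: 0.0
```

Run:
```python
from h import *
t=robot.camera('top');s=robot.camera('side')
for a in blobs(t['img']):
    for b in blobs(s['img'],amin=30):
        X,e,f=tri(t,a[0],s,b[0])
        if e+f<4 and X[2]<.05: print(a[0],b[0],np.round(X,4),round(e+f,1))
go((.56,.02,.18))
# cap & rest close crops (top + side)
for n,c,(y,x) in(('top',t,(235,245)),('side',s,(185,300))):
    pass
a=t['img'][238:298,243:303];b=s['img'][185:245,298:368]
o=np.hstack([cv2.resize(a,None,fx=6,fy=6,interpolation=3),cv2.resize(b,None,fx=6,fy=6,interpolation=3)]);cv2.imwrite('pics/cap.png',cv2.convertScaleAbs(o,alpha=1.5,beta=20))
print(o.shape)
```

```text
[459.6 249.2] [313.  123.1] [ 0.5415 -0.3336  0.0371] 0.2
[425.5 254. ] [317.4 135.6] [ 0.5322 -0.2695  0.0374] 0.0
[464.5 283.8] [337.2 122.1] [ 0.478  -0.3391  0.0383] 0.5
[431.6 288.5] [342.7 134.4] [ 0.4683 -0.2785  0.037 ] 0.0
[183.8 297.3] [371.6 275.3] [0.4489 0.1888 0.023 ] 0.3
rot [-0.01 -0.   -0.  ] shift [ 7.407  2.307 -0.147] at [ 0.4677 -0.2763  0.1741] t 25.87 gap 0.549
(360, 780, 3)
```

View pics/cap.png

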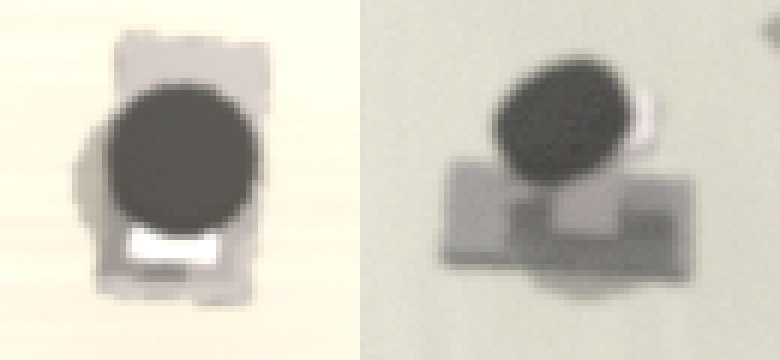

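All three balls are in their wells. In the enlarged crop the cap is a dark disc at about (183,158) in the top half and (562,120) in the side half, and the rest's foot is yawed about -4°. I'll fit the cap's pose to both outlines.

```bash
cat >> h.py <<'E'
def frame(ax,psi):
    """tool z=-ax, tool y near horizontal at angle psi (rad)"""
    z=-np.array(ax);y=np.array([np.cos(psi),np.sin(psi),0]);y-=z*(y@z);y/=np.linalg.norm(y);return np.c_[np.cross(y,z),y,z]
def goR(target,R):
    from scipy.spatial.transform import Rotation as Ro
    s=robot.read_state();w=np.degrees(Ro.from_matrix(s['orientation'].T@R).as_rotvec())/6
    print('rot',np.round(w,2),'then shift',np.round(R.T@(np.array(target)-s['eef_pos'])/.04,3),'world d',np.round(np.array(target)-s['eef_pos'],4),'at',np.round(s['eef_pos'],4),'t',round(s['t'],2),'gap',round(s['finger_gap'],3),'F',np.round(s['force'],1))
E
python3 - <<'E'
from h import *
t=robot.camera('top');s=robot.camera('side')
f=lambda a:(np.array(a)+.5)/6-.5+[243,238]
fc=onplane(t,f([[118,33],[268,42],[250,305],[98,290]]),.006)[:,:2]
e1=(fc[0]+fc[1]-fc[2]-fc[3])/2;print('foot',fc.mean(0),'len',np.linalg.norm(e1),'yaw',np.degrees(np.arctan2(e1[1],e1[0])))
yaw=np.arctan2(e1[1],e1[0])
def sil(c,x0,x1,y0,y1,seed):
    g=cv2.cvtColor(c['img'],6)[y0:y1,x0:x1]
    m=(g<62).astype(np.uint8);n,l,st,ce=cv2.connectedComponentsWithStats(m);k=l[seed[1]-y0,seed[0]-x0];print(n,g[seed[1]-y0,seed[0]-x0],st[k],ce[k]+[x0,y0])
    return ce[k]+[x0,y0],st[k]
ct,st=sil(t,243,303,238,298,(273,264));cs,ss=sil(s,298,368,185,245,(331,205))
a=np.linspace(0,2*np.pi,60)
def hull(c,p,yaw,want=False):
    ax=np.array([np.sin(np.pi/6)*np.cos(yaw),np.sin(np.pi/6)*np.sin(yaw),np.cos(np.pi/6)]);v=np.array([-np.sin(yaw),np.cos(yaw),0]);u=np.cross(v,ax)
    X=np.vstack([p+h*ax+.023*(np.outer(np.cos(a),u)+np.outer(np.sin(a),v)) for h in(0,.018)])
    H=cv2.convexHull(proj(c,X).astype(np.float32));M=cv2.moments(H);return np.array([M['m10'],M['m01']])/M['m00'],M['m00']
r=least_squares(lambda p:np.r_[hull(t,p,yaw)[0]-ct,hull(s,p,yaw)[0]-cs],[.5,.017,.038],diff_step=1e-3)
print('cap rim',r.x,'res',r.fun,'areas',hull(t,r.x,yaw)[1],st[4],hull(s,r.x,yaw)[1],ss[4])
ax=np.array([.5*np.cos(yaw),.5*np.sin(yaw),.866]);p=r.x
R=frame(ax,yaw+np.pi/2);print('grasp TCP',p-.0115*ax,'hover',p+.06*ax)
goR(p+.06*ax,R)
R0=frame((0,0,1),yaw+np.pi/2);goR(p+.06*ax,R0)
print(onplane(t,(293,178),.0))
E
```

```text
foot [0.50874251 0.01796022] len 0.08467124660110581 yaw -4.070913735655351
2 45 [ 18  15  24  24 467] [272.66167024 264.40042827]
5 43 [ 23  11  22  20 321] [331.40809969 205.34579439]
cap rim [0.50821313 0.01798799 0.03589778] res [ 0.00768967 -0.10542641  0.1151008   0.00308293] areas 534.3667843400035 467 391.54729419294745 321
grasp TCP [0.50247764 0.01839619 0.02593878] hover [0.53813744 0.01585825 0.08785778]
rot [  3.73   3.99 -13.97] then shift [-2.142  7.405  1.212] world d [ 0.0709  0.2919 -0.0848] at [ 0.4673 -0.2761  0.1727] t 25.97 gap 0.552 F [ 0.2 -0.5 -0.8]
rot [-1.000e-02 -3.000e-02 -1.432e+01] then shift [-1.249  7.405  2.121] world d [ 0.0709  0.2919 -0.0848] at [ 0.4673 -0.2761  0.1727] t 25.97 gap 0.552 F [ 0.2 -0.5 -0.8]
[[ 0.68407701 -0.02165599  0.        ]]
```

Call:
play_rows --deltas '[{"x": 0, "y": 0, "z": 0, "wx": 0, "wy": 0, "wz": -1, "claw": 0.25}, {"x": 0, "y": 0, "z": 0, "wx": 0, "wy": 0, "wz": -1, "claw": 0.25}, {"x": 0, "y": 0, "z": 0, "wx": 0, "wy": 0, "wz": -1, "claw": 0.25}, {"x": 0, "y": 0, "z": 0, "wx": 0, "wy": 0, "wz": -1, "claw": 0.25}, {"x": 0, "y": 0, "z": 0, "wx": 0, "wy": 0, "wz": -1, "claw": 0.25}, {"x": 0, "y": 0, "z": 0, "wx": 0, "wy": 0, "wz": -1, "claw": 0.25}, {"x": 0, "y": 0, "z": 0, "wx": 0, "wy": 0, "wz": -1, "claw": 0.25}, {"x": 0, "y": 0, "z": 0, "wx": 0, "wy": 0, "wz": -1, "claw": 0.25}, {"x": 0, "y": 0, "z": 0, "wx": 0, "wy": 0, "wz": -1, "claw": 0.25}, {"x": 0, "y": 0, "z": 0, "wx": 0, "wy": 0, "wz": -1, "claw": 0.25}, {"x": 0, "y": 0, "z": 0, "wx": 0, "wy": 0, "wz": -1, "claw": 0.25}, {"x": 0, "y": 0, "z": 0, "wx": 0, "wy": 0, "wz": -1, "claw": 0.25}]'

```text
t: 26.97
eef_pos: [0.4673, -0.2761, 0.1726]
orientation: [[-0.953, 0.304, -0.003], [0.304, 0.953, 0.002], [0.003, 0.001, -1.0]]
force: [1.0, -0.7, 0.2]
finger_gap: 0.752
finger_force: 0.0
```

Call:
play_rows --deltas '[{"x": 0, "y": 0, "z": 0, "wx": 0, "wy": 0, "wz": -1, "claw": 0.25}, {"x": 0, "y": 0, "z": 0, "wx": 0, "wy": 0, "wz": -1, "claw": 0.25}, {"x": 0, "y": 0.8, "z": 0, "wx": 0, "wy": 0, "wz": -0.3, "claw": 0.25}, {"x": 0, "y": 1, "z": 0, "wx": 0, "wy": 0, "wz": 0, "claw": 0.25}, {"x": 0, "y": 1, "z": 0, "wx": 0, "wy": 0, "wz": 0, "claw": 0.25}, {"x": 0, "y": 0.9, "z": 0, "wx": 0, "wy": 1, "wz": 0, "claw": 0.25}, {"x": 0, "y": 0.9, "z": 0, "wx": 0, "wy": 1, "wz": 0, "claw": 0.25}, {"x": 0, "y": 0.9, "z": 0, "wx": 0, "wy": 1, "wz": 0, "claw": 0.25}, {"x": 0, "y": 0.9, "z": 0, "wx": 0, "wy": 1, "wz": 0, "claw": 0.25}, {"x": 0, "y": 0.9, "z": 0, "wx": 0, "wy": 1, "wz": 0, "claw": 0.25}, {"x": 0, "y": 0, "z": 0, "wx": 0, "wy": 0, "wz": 0, "claw": 0.25}, {"x": 0, "y": 0, "z": 0, "wx": 0, "wy": 0, "wz": 0, "claw": 0.25}]'

```text
t: 27.97
eef_pos: [0.49, 0.0163, 0.1694]
orientation: [[-0.859, 0.07, -0.508], [0.06, 0.998, 0.035], [0.509, -0.0, -0.861]]
force: [-0.7, -0.4, -0.4]
finger_gap: 0.753
finger_force: 0.0
```

```bash
cat >> h.py <<'E'
YAW=np.radians(-4.07);AX=np.array([.5*np.cos(YAW),.5*np.sin(YAW),.866025]);RIM=np.array([.5082,.018,.0368]);RC=frame(AX,YAW+np.pi/2);R0=frame((0,0,1),YAW+np.pi/2)
E
python3 - <<'E'
from h import *
goR(RIM+.04*AX,RC);goR(RIM-.0115*AX,RC);print(robot.read_state()['q'])
E
```

```text
rot [-0.01 -0.1   0.01] then shift [-2.049  0.075  1.646] world d [ 0.0382  0.0003 -0.098 ] at [0.49   0.0163 0.1694] t 27.97 gap 0.753 F [-0.7 -0.4 -0.4]
rot [-0.01 -0.1   0.01] then shift [-2.049  0.075  2.934] world d [ 0.0125  0.0021 -0.1426] at [0.49   0.0163 0.1694] t 27.97 gap 0.753 F [-0.7 -0.4 -0.4]
[ -2.59463205  16.72862642  66.70809255   0.88400841 127.13577473
 -88.25447888]
```

Call:
play_rows --deltas '[{"x": -0.7, "y": 0.07, "z": 0, "wx": 0, "wy": -0.1, "wz": 0, "claw": 0.25}, {"x": -0.8, "y": 0, "z": 0, "wx": 0, "wy": 0, "wz": 0, "claw": 0.25}, {"x": -0.55, "y": 0, "z": 0, "wx": 0, "wy": 0, "wz": 0, "claw": 0.25}, {"x": 0, "y": 0, "z": 0.6, "wx": 0, "wy": 0, "wz": 0, "claw": 0.25}, {"x": 0, "y": 0, "z": 0.7, "wx": 0, "wy": 0, "wz": 0, "claw": 0.25}, {"x": 0, "y": 0, "z": 0.3, "wx": 0, "wy": 0, "wz": 0, "claw": 0.25}, {"x": 0, "y": 0, "z": 0, "wx": 0, "wy": 0, "wz": 0, "claw": 0.25}, {"x": 0, "y": 0, "z": 0, "wx": 0, "wy": 0, "wz": 0, "claw": 0.25}, {"x": 0, "y": 0, "z": 0, "wx": 0, "wy": 0, "wz": 0, "claw": 0.25}]'

```text
t: 28.72
eef_pos: [0.531, 0.0137, 0.0805]
orientation: [[-0.871, 0.074, -0.486], [0.065, 0.997, 0.036], [0.488, -0.0, -0.873]]
force: [0.3, 0.2, -0.2]
finger_gap: 0.747
finger_force: 0.0
```

Run:
```python
from h import *
goR(RIM-.0115*AX,RC)
w=robot.camera('wrist');s=robot.read_state()
# visual check: cap top predicted in wrist image vs dark disc
T=RIM+.018*AX;u=RC[:,0];v=RC[:,1];a=np.linspace(0,2*np.pi,12,endpoint=False)
print('pred centre',proj(w,T),'rim pts',np.round(proj(w,T+.023*(np.outer(np.cos(a),u)+np.outer(np.sin(a),v)))).tolist())
g=cv2.cvtColor(w['img'],6);c=proj(w,T)[0].astype(int);x0,y0=c-[60,60];q=g[max(0,y0):y0+120:6,max(0,x0):x0+120:6];print(x0,y0);print('\n'.join(' '.join('%3d'%k for k in r) for r in q))
```

```text
rot [ 0.02  0.14 -0.03] then shift [-0.046  0.067  1.522] world d [-0.0286  0.0047 -0.0536] at [0.531  0.0137 0.0805] t 28.72 gap 0.747 F [ 0.3  0.2 -0.2]
pred centre [[287.16506478 236.24609721]] rim pts [[287.0, 205.0], [304.0, 209.0], [316.0, 221.0], [320.0, 236.0], [315.0, 251.0], [303.0, 262.0], [287.0, 265.0], [271.0, 262.0], [259.0, 251.0], [254.0, 236.0], [258.0, 221.0], [270.0, 209.0]]
227 176
187 187 186 186 185 186 187 186 185 185 185 184 184 198 197 195 194 152 155 155
186 186 185 185 186 186 184 184 186 183 184 185 183 197 196 196 198 155 156 156
186 186 186 185 185 184 156 187 204 206 201 202 202 203 158 191 201 159 160 161
197 198 197 196 197 197 166 190 208 207 205 205 205 208 123 167 200 160 154 157
199 198 197 196 196 196 166 171 111 101 102  95  86 197 130 152 195 153 155 155
198 196 195 193 191 192 157 106 110 103 100 100  97  87 121 154 194 194 154 158
201 201 198 197 195 193 104 108 106 103 101 100  91  94  85 160 160 200 159 162
199 198 198 198 197 125 100 102 101  98  98  93  92  92  91  86 157 185 160 160
199 198 199 199 198  84  86  89  89  87  93  89  88  9
[... 205 characters left out ...]
  53  54  57  60  63  61  65  63  66  70  77 156 194 194 158
186 196 202 205 205 167  41  43  55  54  54  55  56  57  65 131 192 195 195 159
188 188 201 188 187 158 106  38  38  46  50  48  50  55  99 136 188 148 140 156
189 189 188 187 188 151 109 123  49  37  31  33  41 129 109 134 142 143 143 158
191 190 191 189 189 141 105 109 110 110 108 106 106 107 108 129 140 141 140 154
190 189 189 191 190 115 107 108 108 106 147 107 106 111 108 134 142 143 146 161
187 189 189 192 192 107 111 109 109 107 107 108 108 106 106 132 141 139 139 158
192 190 189 187 187 188 139 140 141 140 143 141 141 139 139 138 140 135 136 156
188 189 189 188 190 189 139 140 140 177 190 187 139 141 139 139 139 139 141 154
```

The wrist image puts the cap disc where the fit predicts, at column 287. Next I'll descend along its axis and grip.

Call:
play_rows --deltas '[{"x": -0.03, "y": 0.06, "z": 0.4, "wx": 0, "wy": 0.13, "wz": 0, "claw": 0.25}, {"x": 0, "y": 0, "z": 0.4, "wx": 0, "wy": 0, "wz": 0, "claw": 0.25}, {"x": 0, "y": 0, "z": 0.3, "wx": 0, "wy": 0, "wz": 0, "claw": 0.25}, {"x": 0, "y": 0, "z": 0.2, "wx": 0, "wy": 0, "wz": 0, "claw": 0.25}, {"x": 0, "y": 0, "z": 0.1, "wx": 0, "wy": 0, "wz": 0, "claw": 0.25}, {"x": 0, "y": 0, "z": 0, "wx": 0, "wy": 0, "wz": 0, "claw": 0.25}, {"x": 0, "y": 0, "z": 0, "wx": 0, "wy": 0, "wz": 0, "claw": 0.25}]'

```text
t: 29.35
eef_pos: [0.5043, 0.0188, 0.0301]
orientation: [[-0.863, 0.073, -0.5], [0.063, 0.997, 0.037], [0.501, 0.0, -0.865]]
force: [-0.2, 0.1, -0.1]
finger_gap: 0.755
finger_force: 0.0
```

Run:
```python
from h import *
goR(RIM-.0115*AX,RC)
w=robot.camera('wrist')
cv2.imwrite('pics/w_pre.png',w['img'])
g=cv2.cvtColor(w['img'],6);print('\n'.join(' '.join('%3d'%k for k in r) for r in g[180:330:8,200:372:8]))
T=RIM+.018*AX;print(proj(w,T),proj(w,robot.read_state()['eef_pos']))
```

```text
rot [ 0.01 -0.01 -0.02] then shift [-0.002 -0.013  0.093] world d [-0.0018 -0.0004 -0.0033] at [0.5043 0.0188 0.0301] t 29.35 gap 0.755 F [-0.2  0.1 -0.1]
189 191 188 188 186 185 185 184 182 182 182 184 182 183 197 151 152 154 155 154 156 156
187 185 195 192 194 196 195 193 194 193 180 183 184 187 199 158 156 155 154 153 155 154
198 198 197 196 196 196 194 194 192 191 183 183 181 183 192 169 156 156 153 152 155 188
202 199 200 199 195 193 192 166 164 164 164 154 151 149 149 146 155 155 157 154 161 206
197 198 199 200 199 198 175 165 207 206 206 205 201 201 118 150 159 159 162 161 158 202
201 202 199 200 201 200 177 164 208 207 206 205 200 199 119 147 189 152 152 157 187 196
200 199 197 198 198 197 163 153  72  76  85  85  85  87 117 144 191 154 155 156 155 197
204 203 205 201 197 198 155  48  55  74  72  74  73  73  77 145 158 158 158 160 160 200
200 199 198 201 198 199  35  55  50  54  54  56  59  64  61  79 155 155 159 156 160 198
200 199 200 187 200 202  40  42  40  40  47  46  49  47  53  50 134 155 157 160 158 160
202 186 185 185 201 111  41  39  37  38  43  41  44  39  41  45 124 139 155 158 157 157
191 124  12 188 187  40  41  39  38  40  33  36  35  38  40  40 123 139 142  50 108 154
123  72  17 188 140  70  38  35  38  33  35  39  39  34  38  36 126 138 138  32 111 127
127  23  22 191 142 121  26  25  26  29  36  39  33  34  35  41 136 135 122  21  31 126
 89  16  14 187 138 138  18  18  19  20  31  24  15  16  22  23 137 136 105  24  25 125
 33  22  13 187 140 139 104  28  17  21  22  22  15  22  20 101 143 143 142  21  21  30
 25  10   9 189 158 137 107 103 103  23  22  32  21 106 106  94 137 139 137  15  23  34
 32   9 180 189 187 138 105 108 158 105 106 105 106 108 106  97 140 156 140  25  12  33
 34  20 190 190 191 191 105 167 163 163 160 106 106 108 107 100 157 158 156 138  18  28
[[282.6052659 276.8890745]] [[283.48078668 254.76645663]]
```

Run:
```python
from h import *
w=robot.camera('wrist');s=robot.read_state();R=s['orientation'];p=s['eef_pos']
for hw in(0,.005,.011):
  print(hw,[(d,np.round(proj(w,p+R@[hw,-y,-d/1e3])[0]).tolist()) for y in(.032,) for d in(0,8,16,20,24,28,32,36)])
g=cv2.cvtColor(w['img'],6)
print(g[255:285,196:226:2])
c=cv2.imread('pics/w2.png',0);print(c[250:266,226:262:2])
```

```text
0 [(0, [230.0, 255.0]), (8, [228.0, 261.0]), (16, [225.0, 268.0]), (20, [224.0, 271.0]), (24, [222.0, 275.0]), (28, [221.0, 279.0]), (32, [219.0, 283.0]), (36, [218.0, 288.0])]
0.005 [(0, [230.0, 247.0]), (8, [227.0, 253.0]), (16, [225.0, 259.0]), (20, [223.0, 263.0]), (24, [222.0, 267.0]), (28, [220.0, 270.0]), (32, [219.0, 275.0]), (36, [217.0, 279.0])]
0.011 [(0, [229.0, 238.0]), (8, [227.0, 243.0]), (16, [224.0, 249.0]), (20, [222.0, 253.0]), (24, [221.0, 256.0]), (28, [219.0, 260.0]), (32, [218.0, 264.0]), (36, [216.0, 268.0])]
[[202 200 202 202 200 203 192 187 188 188 186 188 187 188 185]
 [201 202 200 201 201 201 191 186 187 186 186 185 185 186 184]
 [201 201 201 201 202 201 191 186 187 187 186 187 185 185 186]
 [200 201 200 202 201 201 191 186 187 187 187 188 187 185 186]
 [200 200 202 201 199 201 194 187 188 186 186 186 188 185 186]
 [201 201 202 202 202 191 188 188 185 185 185 186 185 184 185]
 [201 202 200 201 175 148 144 147 146 146 131 153 188 186 189]
 [196 198 199 201 151 122 120 120 121  91  52  68 190 191 189]
 [201 202 200 204 134 125 122 125 123  61  25  17 176 187
[... 1830 characters left out ...]
126 125 176 182 167  55]
 [180 180 180 179 161 161 180 131  82  81  82  84  64  44 161 181 115  47]
 [181 180 179 181 161 155 180 115  69  68  67  69  40   9 160 182  70  47]
 [180 180 179 158 148 140 179  87  71  69  72  72  28  23 133 165  47  49]
 [180 181 180 155 149 154 179  83  68  72  73  71  20  15 128 137  49  52]
 [182 179 181 155 152 158 168  73  72  69  66  72  22  12 127 108  50  47]
 [180 179 161 140 145 159 168  67  69  69  69  65  19   2 128  70  52  53]
 [179 180 154 127 150 168 144  66  71  71  70  65  17  11 103  48  47  55]
 [181 160 142 113 139 169 129  70  69  67  72  50  22  15  45  48  51  55]
 [180 156 127 138 138 174 115  68  71  71  70  49  19   7  36  49  53  55]]
```

The wrist image shows the fingertips standing 29.5 mm behind the TCP at this opening, and about 26.5 mm at the cap's width. I need 8 mm more depth, then close.

Call:
play_rows --deltas '[{"x": 0, "y": -0.01, "z": 0.1, "wx": 0, "wy": 0, "wz": 0, "claw": 0.25}, {"x": 0, "y": 0, "z": 0.1, "wx": 0, "wy": 0, "wz": 0, "claw": 0.25}, {"x": 0, "y": 0, "z": 0, "wx": 0, "wy": 0, "wz": 0, "claw": 0.25}, {"x": 0, "y": 0, "z": 0, "wx": 0, "wy": 0, "wz": 0, "claw": 0.25}]'

```text
t: 29.78
eef_pos: [0.4993, 0.0188, 0.0219]
orientation: [[-0.862, 0.073, -0.502], [0.063, 0.997, 0.037], [0.503, -0.0, -0.864]]
force: [0.2, -0.5, -0.1]
finger_gap: 0.752
finger_force: 0.0
```

Call:
play_rows --deltas '[{"x": 0, "y": 0, "z": 0, "wx": 0, "wy": 0, "wz": 0, "claw": 0.4}, {"x": 0, "y": 0, "z": 0, "wx": 0, "wy": 0, "wz": 0, "claw": 0.45}, {"x": 0, "y": 0, "z": 0, "wx": 0, "wy": 0, "wz": 0, "claw": 0.7}, {"x": 0, "y": 0, "z": 0, "wx": 0, "wy": 0, "wz": 0, "claw": 0.7}, {"x": 0, "y": 0, "z": 0, "wx": 0, "wy": 0, "wz": 0, "claw": 0.7}, {"x": 0, "y": 0, "z": 0, "wx": 0, "wy": 0, "wz": 0, "claw": 0.7}]' --squeeze 25

```text
t: 30.28
eef_pos: [0.4998, 0.0189, 0.0226]
orientation: [[-0.862, 0.073, -0.501], [0.063, 0.997, 0.037], [0.502, 0.0, -0.865]]
force: [-0.2, 0.2, 2.4]
finger_gap: 0.535
finger_force: 25.8
```

Call:
play_rows --deltas '[{"x": 0, "y": 0, "z": -0.4, "wx": 0, "wy": 0, "wz": 0, "claw": 0.7}, {"x": 0, "y": 0, "z": -0.7, "wx": 0, "wy": 0, "wz": 0, "claw": 0.7}, {"x": 0, "y": 0, "z": -0.8, "wx": 0, "wy": 0, "wz": 0, "claw": 0.7}, {"x": 0.5, "y": 0, "z": -0.8, "wx": 0, "wy": 0, "wz": 0, "claw": 0.7}, {"x": 0.5, "y": 0, "z": -0.6, "wx": 0, "wy": 0, "wz": 0, "claw": 0.7}, {"x": 0, "y": 0, "z": 0, "wx": 0, "wy": -1, "wz": 0, "claw": 0.7}, {"x": 0, "y": 0, "z": 0, "wx": 0, "wy": -1, "wz": 0, "claw": 0.7}, {"x": 0, "y": 0, "z": 0, "wx": 0, "wy": -1, "wz": 0, "claw": 0.7}, {"x": 0, "y": 0, "z": 0, "wx": 0, "wy": -1, "wz": 0, "claw": 0.7}, {"x": 0, "y": 0, "z": 0, "wx": 0, "wy": -1, "wz": 0, "claw": 0.7}, {"x": 0, "y": 0, "z": 0, "wx": 0, "wy": 0, "wz": 0, "claw": 0.7}, {"x": 0, "y": 0, "z": 0, "wx": 0, "wy": 0, "wz": 0, "claw": 0.7}]'

```text
t: 31.28
eef_pos: [0.53, 0.0165, 0.157]
orientation: [[-0.997, 0.073, -0.003], [0.073, 0.997, 0.0], [0.003, -0.0, -1.0]]
force: [0.2, 0.4, 0.0]
finger_gap: 0.528
finger_force: 25.7
```

Run:
```python
from h import *
goR((.490,-.1967,.13),R0);s=robot.read_state();print(s['finger_gap'],s['finger_force'],np.round(s['orientation'],3).tolist())
w=robot.camera('wrist');d=robot.camera('side');np.savez('cap_side.npz',**d)
p=s['eef_pos'];R=s['orientation']
for dd in(.034,.016): 
  a=np.linspace(0,2*np.pi,8,endpoint=False);print(dd,np.round(proj(w,p+(R@np.c_[.023*np.cos(a),.023*np.sin(a),np.full(8,-dd)].T).T)).tolist())
g=cv2.cvtColor(w['img'],6);print('\n'.join(' '.join('%3d'%k for k in r) for r in g[190:340:7,214:356:7]))
```

```text
rot [-0.   -0.03 -0.02] then shift [ 0.619 -5.388  0.675] world d [-0.04   -0.2132 -0.027 ] at [0.53   0.0165 0.157 ] t 31.28 gap 0.528 F [0.2 0.4 0. ]
0.5283168888773602 25.70331461727619 [[-0.997, 0.073, -0.003], [0.073, 0.997, 0.0], [0.003, -0.0, -1.0]]
0.034 [[284.0, 243.0], [318.0, 256.0], [330.0, 286.0], [315.0, 314.0], [283.0, 325.0], [252.0, 314.0], [237.0, 286.0], [249.0, 256.0]]
0.016 [[283.0, 229.0], [314.0, 241.0], [325.0, 268.0], [312.0, 294.0], [283.0, 304.0], [255.0, 294.0], [242.0, 268.0], [253.0, 241.0]]
201 200 200 201 199 198 198 179 197 207 208 208 138 171 195 198 199 199 201 204 204
203 205 203 203 202 198 199 178 161 208 207 208 143 171 199 200 200 200 200 202 203
203 203 200 200 199 198 198 179 178 174 175 173 171 164 201 202 202 201 202 200 201
204 202 202 201 200 199 199 199 198 198 195 195 194 194 196 198 199 202 202 201 200
199 201 200 201 203 203 202 200 198 198 197 198 195 195 196 199 199 201 200 202 203
201 202 201 203 203 202 201 201 201 202 200 198 196 197 197 198 199 200 202 203 204
203 204 205 207 208 208 204 160  76  77  85  85  95 197 197 199 198 1
[... 574 characters left out ...]
  17  24  25  27  97  99  36
 94  96  13  23  30  31  27  31  29  23  21  36  42  24  25  32  27  23  22  93  36
 96  98  19  17  21  27  44  42  48  42  40  36  43  41  24  27  30  23  17  94  96
 21 135  19   8 160  42  43  43  48  41  41  43  47  49  46  45 202  13  29 135  28
 14  26  17  19 133 151  54  46  48  46  47  48  48  46  40 203 201  22  38  16  28
 27  25  23 151 155 175 168  49  45  41  47  39  42  39 188 188 198  22  37  29  24
 20  27  20 196 132 173 176 176 173 172 150 200 198 197 186 186 186  70  41  22  27
 22  21  25 167 136 137 178 193 167 136 153 196 200 200 199 186 186 181  30  20  19
 29  25  30 158 161 163 161 161 158 155 155 200 198 196 196 197 186 188  33  22  26
```

Call:
play_rows --deltas '[{"x": 0.2, "y": -0.6, "z": 0, "wx": 0, "wy": 0, "wz": 0, "claw": 0.7}, {"x": 0.2, "y": -0.9, "z": 0, "wx": 0, "wy": 0, "wz": 0, "claw": 0.7}, {"x": 0.2, "y": -1, "z": 0, "wx": 0, "wy": 0, "wz": 0, "claw": 0.7}, {"x": 0, "y": -1, "z": 0, "wx": 0, "wy": 0, "wz": 0, "claw": 0.7}, {"x": 0, "y": -0.9, "z": 0, "wx": 0, "wy": 0, "wz": 0, "claw": 0.7}, {"x": 0, "y": -0.7, "z": 0, "wx": 0, "wy": 0, "wz": 0, "claw": 0.7}, {"x": 0, "y": -0.3, "z": 0, "wx": 0, "wy": 0, "wz": 0, "claw": 0.7}, {"x": 0, "y": 0, "z": 0.8, "wx": 0, "wy": 0, "wz": 0, "claw": 0.7}, {"x": 0, "y": 0, "z": 0.9, "wx": 0, "wy": 0, "wz": 0, "claw": 0.7}, {"x": 0, "y": 0, "z": 0.8, "wx": 0, "wy": 0, "wz": 0, "claw": 0.7}, {"x": 0, "y": 0, "z": 0.5, "wx": 0, "wy": 0, "wz": 0, "claw": 0.7}, {"x": 0, "y": 0, "z": 0, "wx": 0, "wy": 0, "wz": 0, "claw": 0.7}]'

```text
t: 32.38
eef_pos: [0.4886, -0.1955, 0.03]
orientation: [[-0.997, 0.073, -0.014], [0.073, 0.997, 0.006], [0.014, 0.005, -1.0]]
force: [-0.8, 0.2, -1.5]
finger_gap: 0.53
finger_force: 25.7
```

Call:
play_rows --deltas '[{"x": 0, "y": 0, "z": 0, "wx": 0, "wy": 0, "wz": 0, "claw": 0.7}, {"x": 0, "y": 0, "z": 0, "wx": 0, "wy": 0, "wz": 0, "claw": 0.7}]'

```text
t: 32.55
eef_pos: [0.4926, -0.1975, 0.0383]
orientation: [[-0.997, 0.073, -0.002], [0.073, 0.997, -0.0], [0.002, -0.0, -1.0]]
force: [0.4, -0.3, -0.3]
finger_gap: 0.527
finger_force: 25.7
```

Run:
```python
from h import *
goR((.4905,-.1967,.005),R0);s=robot.read_state();print(np.round(s['orientation'],4).tolist())
w=robot.camera('wrist');d=robot.camera('side');t=robot.camera('top');p=s['eef_pos'];R=s['orientation']
a=np.linspace(0,2*np.pi,60)
for n,c in(('side',d),('top',t)):
    g=cv2.cvtColor(c['img'],6);H=np.vstack([proj(c,p+(R@np.c_[.023*np.cos(a),.023*np.sin(a),np.full(60,-dd)].T).T) for dd in(.034,.016)])
    m=H.mean(0).astype(int);print(n,'pred bbox',H.min(0),H.max(0));y,x=m[1]-24,m[0]-24;print(x,y);print('\n'.join(' '.join('%3d'%k for k in r) for r in g[y:y+48:2,x:x+48:2]) if n=='side' else '')
```

```text
rot [-0.   -0.02 -0.02] then shift [0.053 0.017 0.832] world d [-0.0021  0.0008 -0.0333] at [ 0.4926 -0.1975  0.0383] t 32.55 gap 0.527 F [ 0.4 -0.3 -0.3]
[[-0.9973, 0.0729, -0.0017], [0.0729, 0.9973, -0.0003], [0.0017, -0.0004, -1.0]]
side pred bbox [325.6985545 133.6661487] [345.8803974  150.43309645]
311 117
124 122 125 132 133 134 135 135 135 125  66  43  47  63  64  52  47  89 135 134 134 133 134 134
100  96  95 109 140 147 150 149 151 134  68  41  41  52  52  44  45 104 149 140 133 133 134 135
 87  91  86  85 130 155 155 156 156 138  67  39  41  49  51  41  42 111 153 147 134 132 132 132
 78  84  79  75 117 155 155 156 155 141  77  41  42  48  46  39  51 117 155 154 138 133 133 132
 70  71  70  69 111 152 155 156 157 148 102  45  41  42  38  38  74 137 155 154 144 134 133 132
 63  63  62  72 106 148 157 155 155 155 127  54  38  39  38  43  91 146 155 156 150 136 132 132
104  91  85 103 130 150 155 156 157 155 129  53  40  39  41  43  83 124 147 156 155 144 133 131
152 134 103  98 104 123 148 156 156 153 106  43  39  42  42  44  68  86 108 147 155 150 135 131
148 107  89  91  90
[... 894 characters left out ...]
14 109 101 103 103 105 106 112 129 149 152 153
157 157 157 157 157 157 153 130 123 139 143 144 141 122 105 103  99  93 101 122 148 151 152 152
157 157 157 155 157 156 152 135 146 151 141 123 113 109 108 106 106  99  93 108 132 151 152 153
155 157 157 157 156 156 155 151 151 135 115 109 108 106 106 107 106 104  97 107 111 132 146 149
155 156 158 156 156 157 157 156 156 139 118 109 109 108 107 107 107 105 104 105 106 110 114 125
152 157 157 156 156 157 156 157 156 154 146 129 117 110 107 108 107 106 108 115 117 114 109 109
146 156 157 157 156 157 157 156 156 156 157 145 120 111 106 107 105 107 107 114 122 123 120 117
top pred bbox [377.37567937 263.19190163] [405.70336702 289.75609181]
367 252
```

Call:
play_rows --deltas '[{"x": 0.05, "y": 0.02, "z": 0.2, "wx": 0, "wy": 0, "wz": 0, "claw": 0.7}, {"x": 0, "y": 0, "z": 0.15, "wx": 0, "wy": 0, "wz": 0, "claw": 0.7}, {"x": 0, "y": 0, "z": 0.1, "wx": 0, "wy": 0, "wz": 0, "claw": 0.7}, {"x": 0, "y": 0, "z": 0, "wx": 0, "wy": 0, "wz": 0, "claw": 0.7}, {"x": 0, "y": 0, "z": 0, "wx": 0, "wy": 0, "wz": 0, "claw": 0.7}]'

```text
t: 33.12
eef_pos: [0.4887, -0.196, 0.0179]
orientation: [[-0.997, 0.073, -0.004], [0.073, 0.997, 0.001], [0.004, 0.0, -1.0]]
force: [-0.1, 0.5, 0.4]
finger_gap: 0.526
finger_force: 25.7
```

Call:
play_rows --deltas '[{"x": 0, "y": 0, "z": 0.1, "wx": 0, "wy": 0, "wz": 0, "claw": 0.7}, {"x": 0, "y": 0, "z": 0.1, "wx": 0, "wy": 0, "wz": 0, "claw": 0.7}, {"x": 0, "y": 0, "z": 0, "wx": 0, "wy": 0, "wz": 0, "claw": 0.7}, {"x": 0, "y": 0, "z": 0, "wx": 0, "wy": 0, "wz": 0, "claw": 0.7}]'

```text
t: 33.45
eef_pos: [0.4889, -0.1961, 0.0102]
orientation: [[-0.997, 0.073, -0.004], [0.073, 0.997, 0.001], [0.004, 0.0, -1.0]]
force: [-0.3, -0.8, -0.4]
finger_gap: 0.522
finger_force: 25.7
```

Call:
play_rows --deltas '[{"x": 0, "y": 0, "z": 0.07, "wx": 0, "wy": 0, "wz": 0, "claw": 0.7}, {"x": 0, "y": 0, "z": 0, "wx": 0, "wy": 0, "wz": 0, "claw": 0.7}, {"x": 0, "y": 0, "z": 0, "wx": 0, "wy": 0, "wz": 0, "claw": 0.7}]'

```text
t: 33.7
eef_pos: [0.4891, -0.1962, 0.0076]
orientation: [[-0.997, 0.073, -0.003], [0.073, 0.997, 0.0], [0.003, 0.0, -1.0]]
force: [0.9, 0.4, -0.0]
finger_gap: 0.529
finger_force: 25.7
```

Call:
play_rows --deltas '[{"x": -0.02, "y": 0, "z": 0.04, "wx": 0, "wy": 0, "wz": 0, "claw": 0.7}, {"x": 0, "y": 0, "z": 0, "wx": 0, "wy": 0, "wz": 0, "claw": 0.7}, {"x": 0, "y": 0, "z": 0, "wx": 0, "wy": 0, "wz": 0, "claw": 0.7}]'

```text
t: 33.95
eef_pos: [0.49, -0.1963, 0.0061]
orientation: [[-0.997, 0.073, -0.003], [0.073, 0.997, 0.0], [0.003, 0.0, -1.0]]
force: [-0.5, 0.3, 0.2]
finger_gap: 0.526
finger_force: 25.7
```

Call:
play_rows --deltas '[{"x": 0, "y": 0, "z": 0.04, "wx": 0, "wy": 0, "wz": 0, "claw": 0.7}, {"x": 0, "y": 0, "z": 0, "wx": 0, "wy": 0, "wz": 0, "claw": 0.7}, {"x": 0, "y": 0, "z": 0, "wx": 0, "wy": 0, "wz": 0, "claw": 0.7}]'

```text
t: 34.2
eef_pos: [0.4902, -0.1964, 0.006]
orientation: [[-0.997, 0.073, -0.002], [0.073, 0.997, -0.0], [0.002, -0.0, -1.0]]
force: [-3.2, 1.4, 6.0]
finger_gap: 0.529
finger_force: 29.3
```

Contact at z of 0.006, where the rim should meet the floor. I'll release gently and lift off.

Call:
play_rows --deltas '[{"x": 0, "y": 0, "z": -0.02, "wx": 0, "wy": 0, "wz": 0, "claw": 0.45}, {"x": 0, "y": 0, "z": 0, "wx": 0, "wy": 0, "wz": 0, "claw": 0.4}, {"x": 0, "y": 0, "z": 0, "wx": 0, "wy": 0, "wz": 0, "claw": 0.35}, {"x": 0, "y": 0, "z": 0, "wx": 0, "wy": 0, "wz": 0, "claw": 0.3}, {"x": 0, "y": 0, "z": -0.3, "wx": 0, "wy": 0, "wz": 0, "claw": 0.3}, {"x": 0, "y": 0, "z": -0.8, "wx": 0, "wy": 0, "wz": 0, "claw": 0.3}, {"x": 0, "y": 0, "z": -1, "wx": 0, "wy": 0, "wz": 0, "claw": 0.3}, {"x": 0, "y": 0, "z": -1, "wx": 0, "wy": 0, "wz": 0, "claw": 0.3}, {"x": 0, "y": 0, "z": -1, "wx": 0, "wy": 0, "wz": 0, "claw": 0.3}, {"x": 0, "y": 0, "z": 0, "wx": 0, "wy": 0, "wz": 0, "claw": 0.3}, {"x": 0, "y": 0, "z": 0, "wx": 0, "wy": 0, "wz": 0, "claw": 0.3}, {"x": 0, "y": 0, "z": 0, "wx": 0, "wy": 0, "wz": 0, "claw": 0.3}]'

```text
t: 35.2
eef_pos: [0.4905, -0.1963, 0.1697]
orientation: [[-0.997, 0.073, -0.003], [0.073, 0.997, 0.0], [0.003, -0.0, -1.0]]
force: [0.6, 0.2, -0.5]
finger_gap: 0.703
finger_force: 0.0
```

Run:
```python
from h import *
t=robot.camera('top');d=robot.camera('side');w=robot.camera('wrist');s=robot.read_state();print(s['eef_pos'],s['force'])
for a in blobs(t['img']):
    for b in blobs(d['img'],amin=30):
        X,e,f=tri(t,a[0],d,b[0])
        if e+f<4 and X[2]<.05: print(np.round(X,4))
a=np.linspace(0,2*np.pi,60);P0=np.array([.49,-.1967,0])
hull=lambda c,p,zs:cv2.convexHull(np.vstack([proj(c,np.c_[p[0]+.023*np.cos(a),p[1]+.023*np.sin(a),np.full(60,z)]) for z in zs]).astype(np.float32))
for n,c in(('top',t),('side',d),('wrist',w)):
    H=hull(c,P0,(.030,.039));x,y,ww,hh=cv2.boundingRect(H);g=cv2.cvtColor(c['img'],6)
    m=(g<75).astype(np.uint8);k,l,st,ce=cv2.connectedComponentsWithStats(m);M=cv2.moments(H);mc=np.array([M['m10'],M['m01']])/M['m00'];i=l[int(mc[1]),int(mc[0])]
    print(n,'pred',(x,y,ww,hh),np.round(mc,1),round(M['m00']),'obs',st[i],np.round(ce[i],1))
```

```text
[ 0.48966135 -0.19597181  0.16737652] [-0.51232258 -0.13451948  0.58482473]
[ 0.5414 -0.3324  0.038 ]
[ 0.5321 -0.269   0.0376]
[0.4491 0.1887 0.0232]
top pred (373, 264, 27, 26) [386.9 276.6] 511 obs [ 375  263   94   74 2621] [422.8 288.6]
side pred (326, 145, 20, 15) [336.  152.6] 218 obs [327 148  19  12 195] [335.9 153.6]
wrist pred (259, 174, 47, 47) [282.5 197.3] 1648 obs [     0      0    560    420 192373] [278.5 175.4]
```

Call:
play_rows --deltas '[{"x": 0, "y": 0.5, "z": -0.3, "wx": 0, "wy": 0, "wz": 0, "claw": 0.3}, {"x": 0, "y": 0.9, "z": -0.3, "wx": 0, "wy": 0, "wz": 0, "claw": 0.3}, {"x": 0, "y": 0.9, "z": 0, "wx": 0, "wy": 0, "wz": 0, "claw": 0.3}, {"x": 0, "y": 0.9, "z": 0, "wx": 0, "wy": 0, "wz": 0, "claw": 0.3}, {"x": 0, "y": 0.9, "z": 0, "wx": 0, "wy": 0, "wz": 0, "claw": 0.3}, {"x": 0, "y": 0.9, "z": 0, "wx": 0, "wy": 0, "wz": 0, "claw": 0.3}, {"x": 0, "y": 0.5, "z": 0, "wx": 0, "wy": 0, "wz": 0, "claw": 0.3}, {"x": 0, "y": 0, "z": 0, "wx": 0, "wy": 0, "wz": 0, "claw": 0.3}, {"x": 0, "y": 0, "z": 0, "wx": 0, "wy": 0, "wz": 0, "claw": 0.3}, {"x": 0, "y": 0, "z": 0, "wx": 0, "wy": 0, "wz": 0, "claw": 0.3}, {"x": 0, "y": 0, "z": 0, "wx": 0, "wy": 0, "wz": 0, "claw": 0.3}]'

```text
t: 36.27
eef_pos: [0.5064, 0.022, 0.1927]
orientation: [[-0.997, 0.075, -0.004], [0.075, 0.997, -0.0], [0.004, -0.0, -1.0]]
force: [0.5, -0.4, 0.3]
finger_gap: 0.703
finger_force: 0.0
```

Run:
```python
from h import *
t=robot.camera('top');d=robot.camera('side');s=robot.read_state();print(s['eef_pos'])
for a in blobs(t['img']):
    for b in blobs(d['img'],amin=30):
        X,e,f=tri(t,a[0],d,b[0])
        if e+f<4 and X[2]<.05: print(np.round(X,4))
a=np.linspace(0,2*np.pi,60);ss=[];
def sil(c,x0,y0,n):
    g=cv2.GaussianBlur(cv2.cvtColor(c['img'],6),(0,0),.5)[y0:y0+n,x0:x0+n];m=(g<90).astype(np.uint8);k,l,st,ce=cv2.connectedComponentsWithStats(m);i=1+st[1:,4].argmax();return ce[i]+[x0,y0],st[i]
def hull(c,p,tilt=(0,0)):
    ax=np.array([tilt[0],tilt[1],1]);ax/=np.linalg.norm(ax);u=np.cross([0,1,0],ax);u/=np.linalg.norm(u);v=np.cross(ax,u)
    X=np.vstack([p+h*ax+.023*(np.outer(np.cos(a),u)+np.outer(np.sin(a),v)) for h in(.009,.018)]);M=cv2.moments(cv2.convexHull(proj(c,X).astype(np.float32)));return np.array([M['m10'],M['m01']])/M['m00'],M['m00']
ct,st=sil(t,362,252,50);cs,s2=sil(d,312,130,48);print(st,s2)
r=least_squares(lambda p:np.r_[hull(t,p)[0]-ct,hull(d,p)[0]-cs],[.49,-.197,.021],diff_step=1e-3)
print('cap rim',r.x,np.round(r.fun,2),hull(t,r.x)[1],hull(d,r.x)[1])
# same fit on bright pocket mouth not visible; print top-face intensities for level
for q in(t,d):
    m=proj(q,[.49,-.197,.039])[0].astype(int);print('\n'.join(' '.join('%3d'%k for k in rr) for rr in cv2.cvtColor(q['img'],6)[m[1]-18:m[1]+20:2,m[0]-20:m[0]+22:2]));print()
```

```text
[0.50657712 0.02192762 0.19310113]
[ 0.5414 -0.3335  0.0371]
[ 0.5322 -0.2695  0.0374]
[ 12  12  27  26 526] [ 14  17  20  14 215]Traceback (most recent call last):
  File "<stdin>", line 14, in <module>
    return func(*args, **kwargs)
    vector_fun = VectorFunction(
        fun_wrapped,
    ...<6 lines>...
        workers=workers
    )
    self._update_fun()
    ~~~~~~~~~~~~~~~~^^
    self.f = self.fun_wrapped(xp_copy(self.x))
             ~~~~~~~~~~~~~~~~^^^^^^^^^^^^^^^^^
    return np.atleast_1d(self.fun(x))
                         ~~~~~~~~^^^
    return self.f(x, *self.args, **self.kwargs)
           ~~~~~~^^^^^^^^^^^^^^^^^^^^^^^^^^^^^^
  File "<stdin>", line 14, in <lambda>
  File "<stdin>", line 11, in hull
numpy._core._exceptions._UFuncOutputCastingError: Cannot cast ufunc 'divide' output from dtype('float64') to dtype('int64') with casting rule 'same_kind'
```

Run:
```python
from h import *
t=robot.camera('top');d=robot.camera('side')
print([b[0].tolist() for b in blobs(t['img'],amin=30)],[b[0].tolist() for b in blobs(d['img'],amin=20)])
a=np.linspace(0,2*np.pi,60)
def sil(c,x0,y0,n):
    g=cv2.cvtColor(c['img'],6)[y0:y0+n,x0:x0+n];k,l,st,ce=cv2.connectedComponentsWithStats((g<95).astype(np.uint8));i=1+st[1:,4].argmax();return ce[i]+[x0,y0],(l==i)
def hull(c,p,tilt=(0,0)):
    ax=np.array([tilt[0],tilt[1],1.]);ax/=np.linalg.norm(ax);u=np.cross([0,1.,0],ax);u/=np.linalg.norm(u);v=np.cross(ax,u)
    X=np.vstack([p+h*ax+.023*(np.outer(np.cos(a),u)+np.outer(np.sin(a),v)) for h in(.009,.018)]);H=cv2.convexHull(proj(c,X).astype(np.float32));M=cv2.moments(H);return np.array([M['m10'],M['m01']])/M['m00'],M['m00'],cv2.boundingRect(H)
ct,mt=sil(t,362,252,50);cs,ms=sil(d,312,130,48)
r=least_squares(lambda p:np.r_[hull(t,p)[0]-ct,hull(d,p)[0]-cs],[.49,-.197,.021],diff_step=1e-3)
print('cap rim',r.x,np.round(r.fun,2),hull(t,r.x)[1:],mt.sum(),hull(d,r.x)[1:],ms.sum())
print(onplane(t,ct,.036))
print('\n'.join(''.join('#' if k else '.' for k in q) for q in ms[10:36,8:40]))
g=cv2.cvtColor(d['img'],6);print(g[145:165:2,322:352:2])
```

```text
[[378.9, 141.1], [459.5, 249.2], [425.5, 254.0], [465.5, 283.5], [431.5, 288.4]] [[294.3, 54.9], [446.3, 60.4], [522.0, 65.3], [313.1, 123.1], [317.3, 135.7], [231.3, 147.5], [371.3, 275.5]]
cap rim [ 0.49004804 -0.19730591  0.01767616] [ 0.   -0.03  0.04  0.  ] (506.0695318542421, (373, 263, 27, 26)) 540 (217.93446496664546, (326, 146, 20, 15)) 226
[[ 0.49022693 -0.19626206  0.036     ]]
................................
................................
................................
................................
................................
................................
................................
............#######.............
..........############..........
........################........
........#################.......
.......##################.......
.......###################......
......####################......
......####################......
......####################......
.......###################......
.......###################......
........#################.......
..........##############........
.............########...........
................................
................................
................................
................................
................................
[[156 156 156 156 154 148 146 145 148 153 155 155 156 156 156]
 [156 155 154 142 120  93  83  78  92 112 135 150 156 156 157]
 [156 155 143  90  52  45  45  42  45  50  67 114 150 156 156]
 [155 152 115  53  45  46  44  41  43  46  46  69 135 155 155]
 [156 141  87  43  45  44  44  44  44  45  44  51 111 152 155]
 [154 139  83  43  43  44  46  47  44  42  44  49 105 146 155]
 [155 152 114  54  41  45  41  43  42  38  40  55 116 151 155]
 [157 156 147 122  90  60  56  51  48  55  66  98 140 155 158]
 [157 156 157 154 149 136 131 126 122 132 137 149 155 157 156]
 [156 157 157 155 156 156 155 155 153 156 155 156 155 154 155]]
```

The cap sits level at (0.490, -0.197), right at the pocket centre, with its rim down. All the balls and the drum are in place, so I'm handing in.

```bash
python3 -c "
from plant import robot
print(robot.finish_job())"
```

```text
the job is handed in; nothing more can be done
None
```

I handed the job in at about 36 s: by my last camera measurements the three balls sit in their wells, the cap lies rim down and centred in the large pocket, and the drum and the loaded ball are where they were; the hand-in gave no verdict.

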